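First in, first out: restock the orange-capped reagent lane

ROBOT

A 7-joint arm with a two-finger parallel gripper is mounted at the origin on the work surface. World frame = base frame: x ahead of the robot, y to its left, z up, the work surface at z = 0. Lengths are in m, angles in rad, forces in N, time in s.
With the tool pointing down it reaches from about 0.4 to 0.85 m from the base axis. Payload 6.9 kg.
Tool frame: the origin (TCP) lies at the very end of the fingers, on their centre line; the grasp point (between the pads) lies grip_point_offset behind it (grip_point_offset is the distance from the TCP to the grasp point, in m); z points along the fingers, y is the direction in which the jaws open and shut (so a half turn about z gives the same grasp; the last joint's range is limited). The gripper opens to 85 mm and grips with 20 to 120 N. Pads are 22 mm wide; open, the fingers measure 114 mm over their backs; the gripper's body (76 mm by 85 mm) begins 54 mm behind the grasp point. The pads swing forward as they close: fully open they stand 13 mm farther back than shut.
Start: joints at [1.393, 0.507, -0.238, 1.5, 0.126, 1.149, -0.155], TCP at [0.174, -0.6, 0.231] pointing down, gripper open.
Joint ranges: [-3.08, 3.08], [-0.24, 2.05], [-1.43, 1.35], [0, 2.5], [-1.52, 4.66], [0.17, 1.96], [-2.89, 2.89]. Speed limits (rad/s): [2.39, 2.39, 3.14, 3.14, 3.14, 3.14, 3.14].

INTERFACE

Orientations are given as [roll, pitch, yaw] about the fixed x, y, z axes, in that order (R = Rz(yaw) Ry(pitch) Rx(roll)).
In Python, from plant import observe, capture, sign_off, grip_point_offset gives the robot as it stands.
- The arm moves only by the tool step_arm, never from a script. Its argument "deltas" is a list that holds one entry, the list of rows, each a list of 7 numbers: the shift along the world's x, y, z as a fraction of full scale, then the turn, a rotation vector about the world's x, y, z as a fraction of full scale, then the opening, from 0 (shut) to 1 (fully open). In form: [[[tx, ty, tz, wx, wy, wz, gripper], ...]]. A call has 1 to 20 rows; each row shifts and turns the pose as measured when the row begins; what a row does not reach is not made up. Full scale, the value 1, is 0.06 m for a shift and 6 degrees for a turn. A row lasts 1/8 s, in which the tool goes at most 62.5 mm and 10.7 degrees, less where a joint would pass 70% of its speed; a pose out of reach is approached as far as the arm can. A call with a number of a shift or a turn outside -1 to 1 is refused whole. A call with a gripper value outside its range is refused whole. The fingers move at their own pace and stop on an object; the grip force is fixed at half the most. Time passes only in rows, so rows that do not move let the fingers close. It gives the time, the measured TCP pose, the force and the opening at its end, in the units of the state.
- observe(): the state, without advancing time (a new reading comes with each control period).
- capture(name): name is "scene" or "top"; returns a dict with "frame" (384x512x3 uint8, red, green, blue), "fx", "fy", "cx", "cy" (pixels), "extrinsics" (4x4, takes a point from camera to world coordinates). Camera axes: x right, y down, z forward; pixel columns grow to the right and rows downward; lengths in m; the calibration is good to about 2 mm. A picture is of the moment at which its call begins. There is no depth.
- sign_off(): hands the job in, once; it reports no verdict.
The state is a dict: "time": time; "joints": joint angles; "joint_velocities": joint speeds; "joint_torque": joint torques, N m; "eef_pos": TCP position; "tool_rot": TCP orientation; "force": force on the tool from outside, world axes, zero at the start; "torque": the same for the moment, N m; "opening": finger opening in m.
Only numpy, scipy, OpenCV 4.12 (cv2) and the standard library are available. Lean on these libraries where they do the work, as an engineer would, in place of code of your own. Each camera call takes 0.05 s, during which the arm holds its last target.

TASK

Restock the orange-capped reagent lane under the blue shelf first-in-first-out: first bring the old orange-capped bottle forward from the back of its lane to stand right up at the lane's front stop, then take the new orange-capped bottle (yellow band) from the delivery tray and stand it in the same lane close behind the old one. Set both down upright rather than dropping them or tipping them over, do not bump the blue shelf, and leave the other bottles and the boxes where they are.

Things in the scene. Friction and masses are not known exactly. Their poses are not given: they have to be found in the camera images.
- lane: Lane to restock: fixed grey channel, one of three alike, 92 mm apart (order varies); the only one with a single bottle, orange-capped. Origin at bench height under the inner face of the dark front stop, on the centre line; x along the lane from front stop to back, y across, z up. Floor top at z = 6 mm; 64 mm between rails, 195 mm between front and rear stops; rails and stops rise to 26 mm.
- shelf: Fixed blue shelf over the rear of the lanes. Origin at bench height on the front-stop line, midway across the three lanes; axes as the lane's. Underside at 260 mm, top 280, boxes on it to 314; front edge at x = 145 mm, back 210; 380 mm wide. Posts at y = +-172, x = 175 to 205 mm. An upright tool does not fit over a bottle at the lane's back; leaning 30 to 35 degrees back to the robot it does.
- old_mid (a point): Old stock: white round bottle, orange cap, no yellow band, partly below the shelf (axis 140 to 155 mm behind the front stop). 121 mm tall; body 54 mm diameter up to 86 mm; cap 40 mm diameter, 90 to 121 mm above its foot; 0.15 to 0.3 kg, rigid, can be gripped by cap or body. Point on its axis, half-way up (60.5 mm above its foot); z up.
- new_mid (a point): New stock: same bottle and size as the old one, with a yellow band round the body; stands in the delivery tray. Point on its axis, half-way up (60.5 mm above its foot); z up.
- tray: Fixed steel delivery tray 130 x 240 mm, floor 4 mm thick, rim 12 mm high, on the bench to the robot's right, holding the new orange-capped bottle and a green-capped one, about 110 mm apart (either may be the nearer to the lanes). Origin: middle of its underside; y along its length.
- amber1_mid (a point): Bottle of the same size as the old one, amber glass with black cap, front of its own lane; leave it. Point: half-way up on its axis.
- amber2_mid (a point): Bottle of the same size as the old one, amber glass with black cap, behind the other amber one; leave it. Point: half-way up on its axis.
- green1_mid (a point): Bottle of the same size as the old one, white with green cap, front of its own lane; leave it. Point: half-way up on its axis.
- green2_mid (a point): Bottle of the same size as the old one, white with green cap, behind the other green one; leave it. Point: half-way up on its axis.
- spare_mid (a point): Bottle of the same size as the old one, white with green cap and yellow band, in the tray beside the new one; leave it. Point: half-way up on its axis.
- slidebox: Blue slide box 180 x 85 x 32 mm on the bench to the left; leave it. Origin: middle of its underside.
- tipbox: Grey box with yellow lid 85 x 120 x 64 mm on the bench to the right, beyond the tray; leave it. Origin: middle of its underside.

How it is judged:
On the way:
1. The old bottle stands upright at the front stop of its lane, released, while the new one is still in the tray (x of old_mid in the frame of lane between 0.018 and 0.042 m and y of old_mid in the frame of lane between -0.012 and 0.012 m and z of old_mid in the frame of lane below 0.074 m and angle between old_mid's own z axis and vertical below 0.1 rad and distance of new_mid from where it was at the start of the episode below 0.04 m and contact force between the fingers and old below 0.1 N and linear speed of old below 0.03 m/s), for 0.2 s.
At the end, for the whole second after the job is handed in: In its lane the old bottle stands at most 15 mm from the front stop and the new one behind it, centres at most 100 mm apart; both on the lane floor, within 12 mm of the centre line, upright within 0.1 rad, released and at rest (x of old_mid in the frame of lane between 0.018 and 0.042 m and y of old_mid in the frame of lane between -0.012 and 0.012 m and z of each of old_mid, new_mid in the frame of lane below 0.074 m and angle between each of old_mid, new_mid's own z axis and vertical below 0.1 rad and x of new_mid in the frame of lane above 0.075 m and horizontal distance between old_mid and new_mid below 0.1 m and y of new_mid in the frame of lane between -0.012 and 0.012 m and linear speed of each of old, new below 0.02 m/s); the robot touches nothing.
It fails at once if another bottle in the lanes is moved by more than 15 mm, or the green-capped one in the tray or a box by more than 30 mm (distance of any of amber1_mid, amber2_mid, green1_mid, green2_mid from where it was at the start of the episode above 0.015 m or distance of any of spare_mid, slidebox, tipbox from where it was at the start of the episode above 0.03 m).
It fails at once if the old or the new bottle is tipped by more than 0.5 rad (angle between any of old_mid, new_mid's own z axis and vertical above 0.5 rad).
It fails at once if the old or the new bottle is dropped (faster than 0.6 m/s out of the fingers) ((linear speed of old above 0.6 m/s and contact force between the fingers and old below 0.05 N) or (linear speed of new above 0.6 m/s and contact force between the fingers and new below 0.05 N)).
It fails at once if the blue shelf is bumped with more than 10 N by the arm, the fingers or a bottle (contact force between any of the arm, the fingers, old, new and shelf above 10 N).
It also fails if it takes over 64 s, if anything falls off the work surface, if the arm or the gripper's body presses on something with over 40 N, if the wrist force passes 120 N, or if a joint passes its speed limit or range.

## Working session

There is one attempt and no reset: what is moved stays moved. The work goes in short steps, Python scripts to look and compute and a tool call to move; the robot and the scene stay as the last step left them, time stands still between calls to the robot, and variables do not carry over. Pictures are saved under pics/ and viewed, and the job is handed in when it is done.

Besides the shell and the picture viewer there is one more tool, called by a JSON object that holds its "api" and its "payload". step_arm: Moves the arm, as the interface text tells. Shift numbers are shares of 0.06 m and turn numbers shares of 6 degrees, none past 1 either way. Its arguments: {"type":"object","properties":{"deltas":{"type":"array"}},"required":["deltas"]}

```bash
ls; mkdir -p pics; python3 - <<'E'
from plant import *
import cv2,numpy as np
print(observe()); print(grip_point_offset)
for n in("scene","top"):
    c=capture(n); cv2.imwrite(f"pics/{n}0.png",c["frame"][:,:,::-1]); np.savez(f"{n}0.npz",**c)
    print(n,c["fx"],c["fy"],c["cx"],c["cy"],np.round(c["extrinsics"],4).tolist())
E
```

```text
pics
{'time': 0.0, 'joints': array([ 1.3934974 ,  0.50835011, -0.23751747,  1.50112519,  0.1257209 ,
        1.14889677, -0.15481557]), 'joint_velocities': array([-3.78067868e-05, -1.18988413e-03,  5.37697331e-04,  2.43421332e-03,
       -8.59142384e-04, -1.40005637e-03, -8.03842899e-04]), 'joint_torque': array([-1.60559230e-03, -6.20610809e+01, -2.18733698e+00, -2.49664432e+01,
        1.26624704e-02,  1.17903203e-02,  4.46794729e-05]), 'eef_pos': array([ 0.17417889, -0.5997211 ,  0.23042444]), 'tool_rot': array([-3.13980555e+00,  5.35290441e-05,  2.82802018e-01]), 'force': array([0.15030278, 0.07030815, 0.87674578]), 'torque': array([ 0.02638585, -0.01204735, -0.01983346]), 'opening': 0.08539252856599831}
0.0187
scene 349.63025247282326 349.63025247282326 253.96867568511692 186.13040233258533 [[-0.7896, 0.5777, -0.2067, 0.7574], [0.6136, 0.7441, -0.2643, 0.278], [0.0011, -0.3356, -0.942, 1.0592], [0.0, 0.0, 0.0, 1.0]]
top 460.68171120592626 460.68171120592626 257.3529835334834 193.6408977289744 [[0.001, -0.9876, 0.1569, 0.2974], [-1.0, -0.0013, -0.0012, 0.0358], [0.0014, -0.1569, -0.9876, 1.5487], [0.0, 0.0, 0.0, 1.0]]
```

View pics/scene0.png

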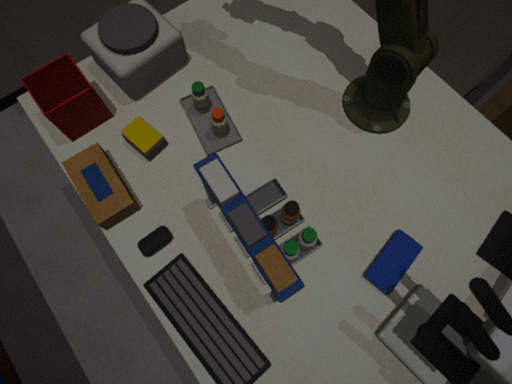

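View pics/top0.png

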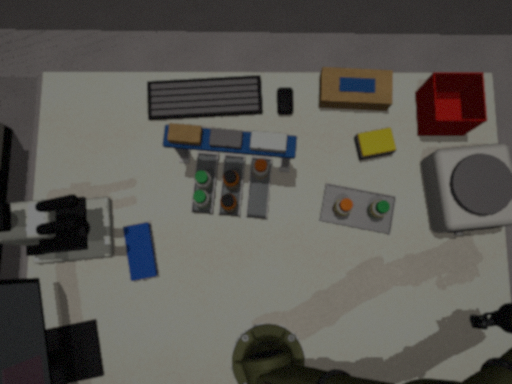

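The top view shows the orange lane as the rightmost of three, with the old cap near (261,165). The tray's new orange cap is at (345,205), the green spare at (380,208), and the gripper is off right near (490,320). Next I zoom in to measure.

```bash
cat > h.py <<'E'
import numpy as np,cv2
def load(f): return dict(np.load(f))
def px(c,p):
    T=np.linalg.inv(c["extrinsics"]); q=(T[:3,:3]@np.atleast_2d(p).T).T+T[:3,3]
    return np.c_[c["fx"]*q[:,0]/q[:,2]+c["cx"], c["fy"]*q[:,1]/q[:,2]+c["cy"]]
def ray(c,u,v):
    d=c["extrinsics"][:3,:3]@np.array([(u-c["cx"])/c["fx"],(v-c["cy"])/c["fy"],1]); return c["extrinsics"][:3,3],d/np.linalg.norm(d)
def onz(c,u,v,z):
    o,d=ray(c,u,v); return o+d*(z-o[2])/d[2]
def tri(c1,p1,c2,p2):
    A=np.zeros((3,3));b=np.zeros(3);r=[ray(c1,*p1),ray(c2,*p2)]
    for o,d in r:
        M=np.eye(3)-np.outer(d,d);A+=M;b+=M@o
    x=np.linalg.solve(A,b); return x,[np.linalg.norm((np.eye(3)-np.outer(d,d))@(x-o)) for o,d in r]
def blobs(c,lo,hi,amin=15):
    h=cv2.cvtColor(c["frame"],cv2.COLOR_RGB2HSV); m=cv2.inRange(h,np.array(lo),np.array(hi))
    n,l,s,ce=cv2.connectedComponentsWithStats(m); return [(ce[i].round(2).tolist(),s[i].tolist()) for i in range(1,n) if s[i,4]>=amin]
E
python3 - <<'E'
from h import *
for n,(x0,x1,y0,y1) in dict(scene=(170,340,70,310),top=(155,405,115,245)).items():
    c=load(n+"0.npz"); f=c["frame"][y0:y1,x0:x1]
    f=np.clip(f.astype(float)*1.8,0,255).astype(np.uint8)
    k=min(800/(x1-x0),600/(y1-y0)); k=int(k*10)/10
    cv2.imwrite(f"pics/{n}0z.png",cv2.resize(f,None,fx=k,fy=k,interpolation=cv2.INTER_CUBIC)[:,:,::-1]); print(n,k)
    print("orange",blobs(c,(3,150,90),(16,255,255))); print("green",blobs(c,(50,100,50),(80,255,255)))
    print("blue",blobs(c,(105,120,50),(125,255,255),40))
E
```

```text
scene 2.5
orange [([217.06, 112.49], [211, 108, 13, 10, 103]), ([84.25, 153.2], [81, 149, 7, 9, 20]), ([76.21, 164.09], [63, 155, 25, 20, 108]), ([89.0, 161.67], [85, 158, 9, 7, 18]), ([113.18, 184.12], [111, 181, 6, 8, 17]), ([119.78, 189.61], [116, 187, 9, 7, 18])]
green [([197.47, 86.45], [192, 82, 12, 10, 93]), ([309.38, 234.49], [303, 228, 14, 14, 156]), ([290.68, 247.08], [284, 240, 14, 15, 168])]
blue [([251.57, 231.75], [194, 153, 110, 149, 1229]), ([96.34, 181.53], [81, 163, 32, 38, 585]), ([393.4, 260.89], [365, 230, 57, 64, 1742])]
top 3.2
orange [([345.81, 204.31], [340, 199, 12, 12, 110])]
green [([200.95, 176.24], [195, 170, 13, 13, 119]), ([199.32, 195.91], [194, 190, 12, 13, 117]), ([382.5, 206.47], [377, 201, 12, 12, 117])]
blue [([356.64, 84.6], [340, 78, 34, 14, 415]), ([235.0, 145.43], [164, 126, 132, 32, 871]), ([139.85, 251.21], [124, 223, 33, 57, 1360])]
```

View pics/top0z.png

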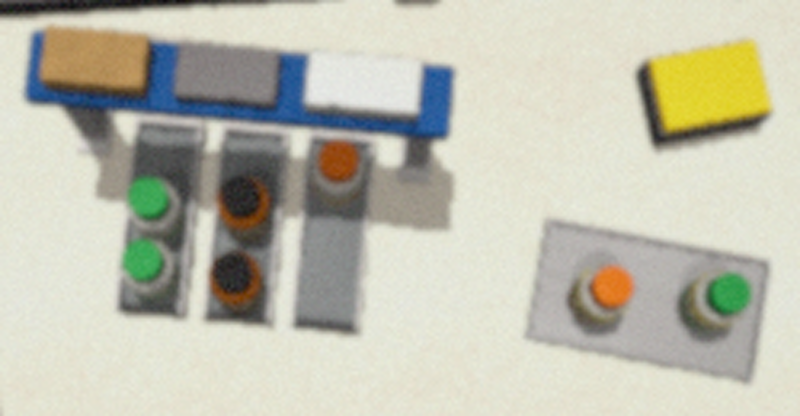

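View pics/scene0z.png

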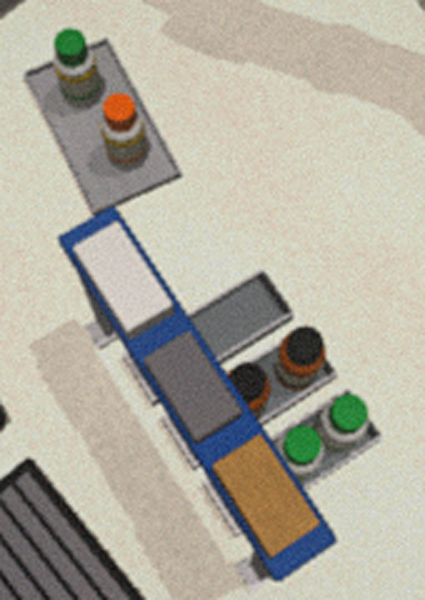

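```bash
python3 - <<'E'
from h import *
t=load("top0.npz"); s=load("scene0.npz")
print("old cap top", blobs(t,(3,150,40),(12,255,130),20))
h=cv2.cvtColor(t["frame"],cv2.COLOR_RGB2HSV)
print(h[158:172,252:272,:][7].tolist())
m=cv2.inRange(h,np.array((105,120,50)),np.array((125,255,255)))
cols=range(172,292); lo=[];hi=[]
for u in cols:
    v=np.where(m[115:165,u])[0]
    if len(v): lo.append((u,v.max()+115+.5)); hi.append((u,v.min()+114.5))
for nm,pts,zs in(("front",lo,(.26,.28)),("back",hi,(.28,))):
    l=cv2.fitLine(np.array(pts,np.float32),cv2.DIST_HUBER,0,.01,.01).ravel()
    for z in zs:
        a=onz(t,175,l[3]+(175-l[2])*l[1]/l[0],z);b=onz(t,288,l[3]+(288-l[2])*l[1]/l[0],z)
        print(nm,z,a.round(4),b.round(4),"yaw of -y dir",np.degrees(np.arctan2((a-b)[1],(a-b)[0]))-90)
for nm,p1,p2 in(("new",(345.81,204.31),(217.06,112.49)),("spare",(382.5,206.47),(197.47,86.45)),("g1",(199.32,195.91),(309.38,234.49)),("g2",(200.95,176.24),(290.68,247.08))):
    print(nm,tri(t,p1,s,p2)[0].round(4),[round(x,4) for x in tri(t,p1,s,p2)[1]], onz(t,*p1,.115).round(4),onz(s,*p2,.11).round(4))
# lane corners guess from zoom (top: /3.2 + (155,115))
for nm,(u,v),z in(("FL",(294,326),.026),("FR",(357,332),.026),("BL",(309,140),.026),("BR",(375,142),.026),("gFL",(118,312),.026),("gFR",(185,318),.026),("aFL",(206,320),.026),("aFR",(272,325),.026),("shL",(27,98),.26),("shR",(448,136),.26),("shTR",(453,67),.28),("shTL",(35,33),.28)):
    print(nm,onz(t,u/3.2+155,v/3.2+115,z).round(4))
E
```

```text
old cap top [([259.63, 165.02], [255, 160, 11, 11, 60])]
[[18, 20, 65], [12, 38, 67], [12, 103, 69], [11, 163, 80], [13, 227, 81], [12, 237, 83], [14, 249, 81], [13, 236, 82], [13, 233, 82], [13, 227, 83], [14, 249, 82], [11, 215, 83], [13, 240, 83], [13, 211, 81], [10, 143, 73], [8, 73, 66], [18, 20, 63], [20, 13, 59], [10, 12, 62], [24, 17, 75]]
front 0.26 [0.6386 0.2713 0.26  ] [ 0.6096 -0.0537  0.26  ] yaw of -y dir -5.1085205768830235
front 0.28 [0.6333 0.2677 0.28  ] [ 0.6047 -0.0523  0.28  ] yaw of -y dir -5.1085205768830235
back 0.28 [0.6422 0.268  0.28  ] [ 0.6167 -0.0524  0.28  ] yaw of -y dir -4.55915150915709
new [ 0.4922 -0.2444  0.1195] [np.float64(0.0018), np.float64(0.0018)] [ 0.4916 -0.2438  0.115 ] [ 0.4905 -0.2512  0.11  ]
spare [ 0.4857 -0.359   0.1198] [np.float64(0.002), np.float64(0.002)] [ 0.4849 -0.3588  0.115 ] [ 0.484  -0.3674  0.11  ]
g1 [0.5173 0.2166 0.117 ] [np.float64(0.0002), np.float64(0.0002)] [0.5177 0.2167 0.115 ] [0.5154 0.2164 0.11  ]
g2 [0.5799 0.2122 0.1195] [np.float64(0.0001), np.float64(0.0001)] [0.5808 0.2128 0.115 ] [0.5782 0.2114 0.11  ]
FL [0.4612 0.0686 0.026 ]
FR [0.455  0.0032 0.026 ]
BL [0.659  0.0536 0.026 ]
BR [ 0.6569 -0.0162  0.026 ]
gFL [0.4755 0.2515 0.026 ]
gFR [0.4694 0.1818 0.026 ]
aFL [0.4673 0.16   0.026 ]
aFR [0.4622 0.0914 0.026 ]
shL [0.6418 0.3047 0.26  ]
shR [ 0.6072 -0.0737  0.26  ]
shTR [ 0.6654 -0.0772  0.28  ]
shTL [0.6961 0.2954 0.28  ]
```

```bash
python3 - <<'E'
from h import *
t=load("top0.npz"); s=load("scene0.npz")
print("oldcap",onz(t,259.63,165.02,.115).round(4))
f=np.clip(t["frame"].astype(float)*2.2,0,255).astype(np.uint8)[150:225,240:280]
cv2.imwrite("pics/lane_top.png",cv2.resize(f,None,fx=8,fy=8,interpolation=cv2.INTER_NEAREST)[:,:,::-1])
f=np.clip(s["frame"].astype(float)*2.2,0,255).astype(np.uint8)[170:225,235:300]
cv2.imwrite("pics/lane_sc.png",cv2.resize(f,None,fx=10,fy=10,interpolation=cv2.INTER_NEAREST)[:,:,::-1])
E
```

```text
oldcap [0.6174 0.0268 0.115 ]
```

View pics/lane_top.png

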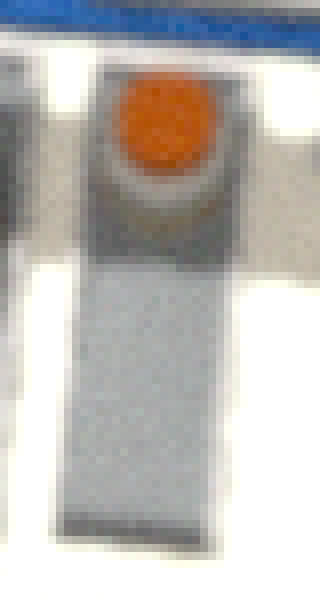

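View pics/lane_sc.png

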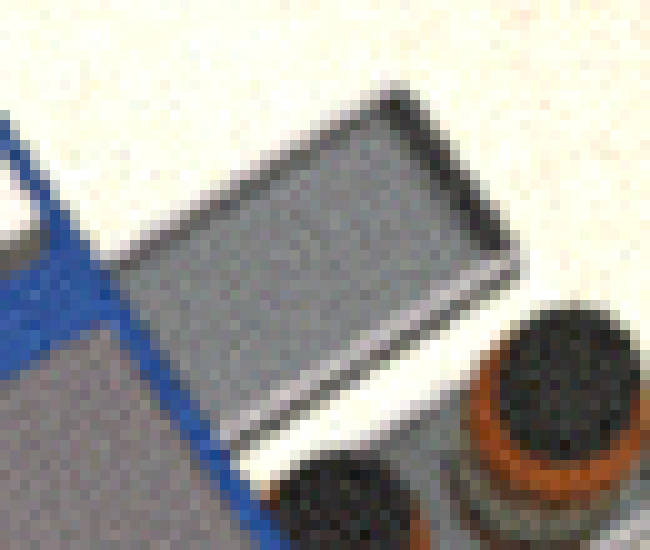

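```bash
python3 - <<'E'
from h import *
t=load("top0.npz"); s=load("scene0.npz")
for nm,u,v,z in(("bandUL",60,514,.026),("bandUR",206,523,.026),("bandLR",208,548,.0),("bandLL",56,536,.0)):
    print(nm,onz(t,240+u/8-.5,150+v/8-.5,z).round(4))
for nm,u,v,z in(("in bot R",375,125,.006),("in bot L",490,255,.006),("out top R",400,90,.026),("out top L",520,258,.026),("railR far-in",125,270,.006),("railL near",225,440,.026)):
    print(nm,onz(s,235+u/10-.5,170+v/10-.5,z).round(4))
# project model with guess
yaw=np.radians(-5.0); ex=np.array([np.cos(yaw),np.sin(yaw),0]); ey=np.array([-np.sin(yaw),np.cos(yaw),0])
O=np.array([.4655,.0365,0])
P=lambda x,y,z:O+ex*x+ey*y+np.array([0,0,z])
for n,c,k,u0,v0 in(("top",t,8,240,150),("sc",s,10,235,170)):
    im=cv2.imread(f"pics/lane_{n}.png")
    for z,col in((.006,(0,0,255)),(.026,(0,255,0))):
        q=px(c,np.array([P(0,.032,z),P(0,-.032,z),P(.195,-.032,z),P(.195,.032,z)]))
        q=((q+.5-[u0,v0])*k).astype(np.int32)
        cv2.polylines(im,[q.reshape(-1,1,2)],True,col,1)
    cv2.imwrite(f"pics/lane_{n}_m.png",im)
print("old in lane",[((onz(t,259.63,165.02,.115)-O)@e).round(4) for e in (ex,ey)])
E
python3 -c "
import cv2,numpy as np
a=cv2.imread('pics/lane_top_m.png');b=cv2.imread('pics/lane_sc_m.png')
a=cv2.resize(a,None,fx=.75,fy=.75);b=cv2.resize(b,None,fx=.8,fy=.8)
c=np.zeros((500,800,3),np.uint8);c[:450,:240]=a;c[:440,250:770]=b;cv2.imwrite('pics/lane_m.png',c)"
```

```text
bandUL [0.4716 0.0682 0.026 ]
bandUR [0.4679 0.0076 0.026 ]
bandLR [0.4602 0.0063 0.    ]
bandLL [0.4652 0.0704 0.    ]
in bot R [0.4719 0.0069 0.006 ]
in bot L [0.4707 0.0634 0.006 ]
out top R [0.4637 0.0077 0.026 ]
out top L [0.4694 0.074  0.026 ]
railR far-in [ 0.5651 -0.0035  0.006 ]
railL near [0.5778 0.0638 0.026 ]
old in lane [np.float64(0.1522), np.float64(0.0036)]
```

View pics/lane_m.png

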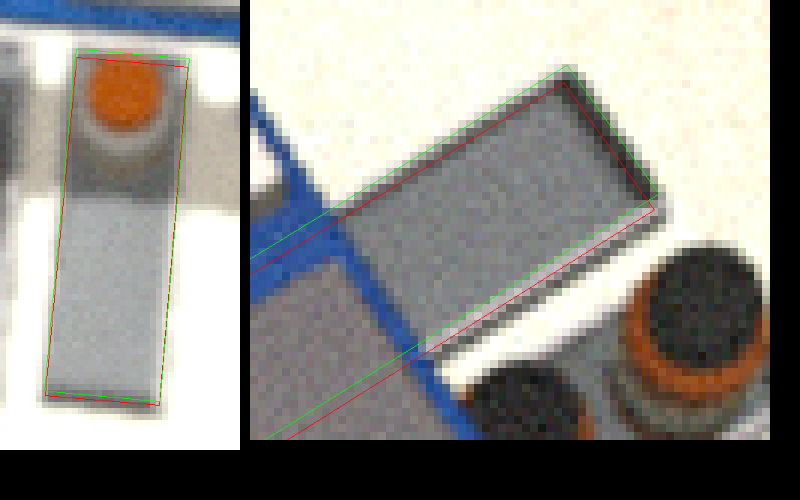

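Lane: origin about (0.471, 0.037), yaw about -5°. Checks agree to about 3 mm across the front-stop edge in both views and the shelf edge. In the lane frame the old bottle sits at about x=146 mm, y=3 mm, which fits the stated 140–155 mm. Moving now, first across at height.

{"api": "step_arm", "payload": {"deltas": [[[0.8, 0.8, 0.1, 0, 0, -0.8, 0.7], [0.8, 0.8, 0.1, 0, 0, -0.9, 0.7], [0.8, 0.8, 0.1, 0, 0, -0.9, 0.7], [0.8, 0.8, 0.1, 0, 0, -0.9, 0.7], [0.8, 0.8, 0, 0, 0, 0, 0.7], [0.2, 0.9, 0, 0, 0, 0, 0.7], [0.2, 0.9, 0, 0, 0, 0, 0.7], [0.2, 0.9, 0, 0, 0, 0, 0.7], [0.2, 0.9, 0, 0, 0, 0, 0.7]]]}}

```text
time: 1.23
eef_pos: [0.4451, -0.1519, 0.2493]
tool_rot: [-3.136, 0.003, -0.105]
force: [1.5, 0.5, 0.0]
opening: 0.0597
```

{"api": "step_arm", "payload": {"deltas": [[[0.3, 0.9, 0, 0, 0, 0.15, 0.7], [0.3, 0.9, 0, 0, 0, 0, 0.7], [0.3, 0.9, 0, -0.05, -0.6, 0, 0.7], [0.2, 0.3, 0, -0.08, -0.9, 0, 0.7], [0, 0, 0, -0.08, -0.9, 0, 0.7], [0, 0, 0, -0.08, -0.9, 0, 0.7], [0, 0, 0, -0.08, -0.9, 0, 0.7], [0, 0, 0, -0.08, -0.9, 0, 0.7]]]}}

```text
time: 2.22
eef_pos: [0.5125, 0.0414, 0.2483]
tool_rot: [-3.132, -0.546, -0.079]
force: [1.4, -1.3, -0.2]
opening: 0.0599
```

```bash
cat > st.py <<'E'
from h import *
from plant import observe
from scipy.spatial.transform import Rotation as R
O=np.array([.4708,.0370,0]);yaw=np.radians(-5);ex=np.array([np.cos(yaw),np.sin(yaw),0]);ey=np.array([-np.sin(yaw),np.cos(yaw),0])
def W(x,y,z): return O+ex*x+ey*y+np.array([0,0,z])
def L(p): p=np.asarray(p)-O; return np.array([p@ex,p@ey,p[2]])
def go(target,tool_z=None):
    o=observe(); d=np.asarray(target)-o["eef_pos"]; print("rows units",(d/.06).round(2),"mm",(d*1000).round(1))
def show():
    o=observe(); Rm=R.from_euler("xyz",o["tool_rot"]).as_matrix()
    print("t",round(o["time"],2),"tcp",o["eef_pos"].round(4),"lane",L(o["eef_pos"]).round(4),"zaxis lane",(np.array([ex,ey,[0,0,1]])@Rm[:,2]).round(3),"yax lane",(np.array([ex,ey,[0,0,1]])@Rm[:,1]).round(3)); print("j",o["joints"].round(3),"f",o["force"].round(1),"open",round(o["opening"],4))
    return o,Rm
E
python3 - <<'E'
from st import *
show(); go(W(.105,.0026,.185)); 
E
```

```text
t 2.23 tcp [0.5125 0.0414 0.2483] lane [0.0411 0.008  0.2483] zaxis lane [ 0.519  0.014 -0.854] yax lane [ 0.013 -1.    -0.008]
j [ 0.006  0.096 -0.265  2.24   0.591  0.337 -2.413] f [ 1.4 -1.3 -0.2] open 0.0599
rows units [ 1.05 -0.18 -1.06] mm [ 63.2 -11.  -63.3]
```

{"api": "step_arm", "payload": {"deltas": [[[0.5, -0.1, -0.5, 0, 0, 0, 0.7], [0.5, -0.1, -0.5, 0, 0, 0, 0.7], [0, 0, 0, 0, 0, 0, 0.7]]]}}

```text
time: 2.6
eef_pos: [0.5714, 0.0299, 0.1868]
tool_rot: [-3.133, -0.547, -0.076]
force: [-0.3, -0.1, -0.1]
opening: 0.0598
```

```bash
python3 - <<'E'
from st import *
from plant import capture
show(); go(W(.105,.0026,.185)); go(W(.158,.0026,.100))
c=capture("top"); f=np.clip(c["frame"].astype(float)*2,0,255).astype(np.uint8)[110:240,180:320]
cv2.imwrite("pics/t1.png",cv2.resize(f,None,fx=4,fy=4,interpolation=cv2.INTER_CUBIC)[:,:,::-1])
E
```

```text
t 2.6 tcp [0.5714 0.0299 0.1868] lane [0.1008 0.0016 0.1868] zaxis lane [ 0.52   0.015 -0.854] yax lane [ 0.016 -1.    -0.008]
j [-0.093  0.277 -0.097  2.224  0.956  0.183 -2.73 ] f [-0.3 -0.1 -0.1] open 0.0598
rows units [ 0.07  0.01 -0.03] mm [ 4.2  0.6 -1.8]
rows units [ 0.95 -0.07 -1.45] mm [ 57.   -4.  -86.8]
```

View pics/t1.png

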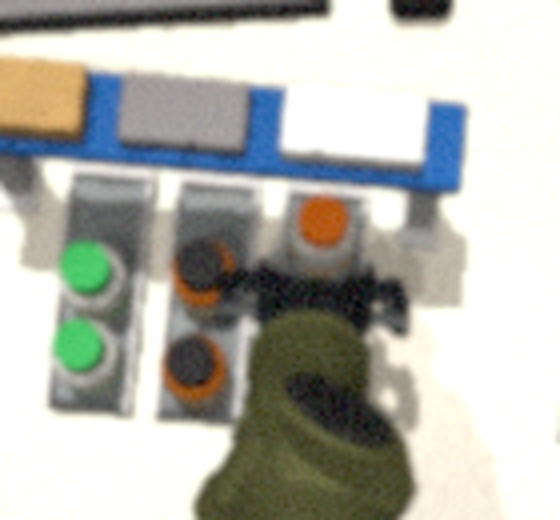

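The top view shows the gripper square in front of the old cap (325,222 in the zoom), with the neighbouring bottles clear. Joint 6 is at 0.183, against a 0.17 limit, and joint 7 is at -2.73. Going on this way would hit a limit, so I work out the arm's kinematics from its readings before continuing.

```bash
cat > kin.py <<'E'
import numpy as np, itertools
from scipy.spatial.transform import Rotation as R
S=[([1.3934974 ,  0.50835011, -0.23751747,  1.50112519,  0.1257209 ,1.14889677, -0.15481557],[0.17417889, -0.5997211 ,  0.23042444],[-3.13980555e+00,  5.35290441e-05,  2.82802018e-01]),
([ 0.006,0.096,-0.265,2.24,0.591,0.337,-2.413],[0.5125,0.0414,0.2483],[-3.132,-0.546,-0.079]),
([-0.093,0.277,-0.097,2.224,0.956,0.183,-2.73],[0.5714,0.0299,0.1868],[-3.133,-0.547,-0.076])]
E
python3 - <<'E'
from kin import *
best=[]
for sg in itertools.product((1,-1),repeat=7):
    Cs=[]
    for q,p,e in S:
        M=R.identity()
        for i,a in enumerate("zyzyzyz"): M=M*R.from_euler(a,sg[i]*q[i])
        Cs.append(M.inv()*R.from_euler("xyz",e))
    err=max((Cs[0].inv()*c).magnitude() for c in Cs[1:])
    best.append((err,sg,Cs[0].as_euler("xyz",degrees=True).round(1)))
best.sort(key=lambda b:b[0])
for b in best[:8]: print(b)
E
```

```text
(0.000639668147401374, (-1, 1, -1, 1, -1, 1, -1), array([-0.,  0., 90.]))
(0.41260945267925153, (-1, 1, 1, 1, -1, 1, -1), array([-4.1, 12.5, 65.6]))
(0.7038497324116646, (1, 1, 1, 1, 1, 1, 1), array([ 2.000e-01,  1.000e-01, -1.224e+02]))
(0.8168679809093259, (1, 1, -1, 1, 1, 1, 1), array([ -3.1,  12.7, -98.9]))
(0.9743998437716327, (1, -1, -1, 1, 1, 1, 1), array([-55.8,  -9.1, -86.6]))
(1.0940922515714187, (-1, -1, -1, -1, -1, -1, -1), array([ 0.2, -0. , 90. ]))
(1.1860916945570739, (-1, -1, 1, 1, -1, 1, -1), array([54.5, 17.8, 68.2]))
(1.2387329206436535, (1, -1, 1, 1, 1, 1, 1), array([ -55.2,  -22.1, -110.7]))
```

```bash
cat >> kin.py <<'E'
sg=(-1,1,-1,1,-1,1,-1)
def frames(q):
    M=np.eye(3);out=[]
    for i,a in enumerate("zyzyzyz"):
        M=M@R.from_euler(a,sg[i]*q[i]).as_matrix(); out.append(M)
    return out
C=R.from_euler("z",np.pi/2).as_matrix()
def cols(q,k):
    F=frames(q); z=np.array([0,0,1]);x=np.array([1,0,0]);y=np.array([0,1,0])
    c=[z,F[1][:,2],F[3][:,2],F[5][:,2]]
    if k>=1: c+=[F[2][:,0]-F[3][:,0]]
    if k>=2: c+=[F[4][:,0]-F[5][:,0]]
    if k>=3: c+=[F[5][:,0]]
    return np.array(c).T
def fit(k):
    A=np.vstack([cols(q,k) for q,_,_ in S]); b=np.hstack([p for _,p,_ in S])
    t,r,_,s=np.linalg.lstsq(A,b,rcond=None); return t,A@t-b,s
E
python3 - <<'E'
from kin import *
for k in range(4):
    t,r,s=fit(k); print(k,t.round(4),(r*1000).round(1),s.round(2))
E
```

```text
0 [0.2012 0.628  0.3526 0.386 ] [ 15.7   8.4 -11.5  -7.   17.    5.    6.   20.8   6.5] [3.12 1.41 0.49 0.2 ]
1 [ 0.3479  0.6806  0.4363  0.5062 -0.0747] [19.7  5.2 -5.8 -3.5 -1.  -3.7  2.2  5.7  9.6] [3.25 3.05 0.61 0.23 0.11]
2 [ 0.2946  0.7179  0.4262  0.5064 -0.0723 -0.0239] [14.   5.5  0.4 -7.9 -2.7 -5.1  8.2  5.8  4.7] [3.27 3.16 0.76 0.59 0.17 0.1 ]
3 [ 0.2532  0.6787  0.4048  0.443  -0.037  -0.0108  0.0153] [14.8  5.7  0.2 -8.5 -0.6 -3.2  8.6  1.8  3. ] [3.52 3.22 1.07 0.67 0.53 0.13 0.05]
```

{"api": "step_arm", "payload": {"deltas": [[[-0.5, 0.1, 0.5, 0, 0, 0, 0.7], [-0.5, 0.1, 0.5, 0, 0.3, 0, 0.7]]]}}

```text
time: 2.9
eef_pos: [0.5078, 0.0427, 0.2468]
tool_rot: [-3.137, -0.509, -0.072]
force: [0.4, -1.4, 1.9]
opening: 0.0596
```

```bash
cat > samp.py <<'E'
import json,os
from plant import observe
o=observe(); f="samp.json"; d=json.load(open(f)) if os.path.exists(f) else []
d.append([o["joints"].tolist(),o["eef_pos"].tolist(),o["tool_rot"].tolist()]); json.dump(d,open(f,"w")); print(o["joints"].round(3),o["eef_pos"].round(4),o["tool_rot"].round(3), round(o["time"],2))
E
python3 samp.py
```

```text
[ 0.153  0.105 -0.428  2.216  0.545  0.393 -2.364] [0.5078 0.0427 0.2468] [-3.137 -0.509 -0.072] 2.9
```

{"api": "step_arm", "payload": {"deltas": [[[0, 0, 0, 0.08, 0.9, 0, 0.7], [0, 0, 0, 0.08, 0.9, 0, 0.7], [0, 0, 0, 0.08, 0.9, 0, 0.7]]]}}

```text
time: 3.28
eef_pos: [0.502, 0.0461, 0.2531]
tool_rot: [-3.129, -0.223, -0.069]
force: [1.0, -1.3, -0.5]
opening: 0.0601
```

```bash
python3 samp.py
```

```text
[ 0.258  0.203 -0.519  1.963  0.218  0.796 -2.017] [0.502  0.0461 0.2531] [-3.129 -0.223 -0.069] 3.27
```

{"api": "step_arm", "payload": {"deltas": [[[0, 0, 0, 0.08, 0.8, 0, 0.7], [0, 0, 0, 0.08, 0.8, 0, 0.7], [0, 0, 0, 0.0, 0, 0, 0.7]]]}}

```text
time: 3.65
eef_pos: [0.5003, 0.0483, 0.2566]
tool_rot: [-3.118, -0.05, -0.067]
force: [0.8, -0.6, 0.1]
opening: 0.0596
```

```bash
python3 samp.py
```

```text
[ 0.264  0.289 -0.529  1.815  0.161  1.025 -1.961] [0.5003 0.0483 0.2566] [-3.118 -0.05  -0.067] 3.65
```

```bash
cat > kin2.py <<'E'
from kin import *
import json
S2=S+[tuple(x) for x in json.load(open("samp.json"))]
def cc(q,names):
    F=frames(q); d=dict(z0=np.array([0,0,1.]))
    for i in range(7):
        for j,a in enumerate("xyz"): d[a+str(i+1)]=F[i][:,j]
    return np.array([sum(d[m.lstrip('-')]*(-1 if m[0]=='-' else 1) for m in n.split("+")) for n in names]).T
def fit2(names,S=S2):
    A=np.vstack([cc(q,names) for q,_,_ in S]); b=np.hstack([p for _,p,_ in S])
    t,_,_,s=np.linalg.lstsq(A,b,rcond=None); return t,(A@t-b).reshape(-1,3),s
E
python3 - <<'E'
from kin2 import *
for q,p,e in S2:
    print(np.round(R.from_matrix((frames(q)[6]@C).T@R.from_euler("xyz",e).as_matrix()).magnitude(),4),end=" ")
print()
for names in (["z0","z2","z4","z6"],["z0","z2","z4","z6","y2","y4","y6"],["z0","z2","z4","z6","x2","x4","x6"],["z0","z2","z4","z6","x3","x4","x5","x6"],["z0","z2","z4","z6","y2","y4","y6","x2","x3","x4","x5","x6"]):
    t,r,s=fit2(names); print(dict(zip(names,t.round(4))),"max mm",np.abs(r*1000).max().round(2),s.min().round(3))
E
```

```text
0.0 0.0003 0.0006 0.0 0.0 0.0 
{'z0': np.float64(0.1812), 'z2': np.float64(0.6507), 'z4': np.float64(0.3493), 'z6': np.float64(0.3895)} max mm 20.79 0.267
{'z0': np.float64(0.2448), 'z2': np.float64(0.5778), 'z4': np.float64(0.3821), 'z6': np.float64(0.3599), 'y2': np.float64(-0.0056), 'y4': np.float64(-0.0189), 'y6': np.float64(0.0)} max mm 0.13 0.151
{'z0': np.float64(0.2253), 'z2': np.float64(0.5731), 'z4': np.float64(0.3702), 'z6': np.float64(0.3261), 'x2': np.float64(0.0467), 'x4': np.float64(-0.0014), 'x6': np.float64(0.0286)} max mm 13.02 0.15
{'z0': np.float64(0.1182), 'z2': np.float64(0.5737), 'z4': np.float64(0.3565), 'z6': np.float64(0.3106), 'x3': np.float64(-0.044), 'x4': np.float64(-0.1385), 'x5': np.float64(0.0803), 'x6': np.float64(-0.0392)} max mm 13.74 0.083
{'z0': np.float64(0.2449), 'z2': np.float64(0.5755), 'z4': np.float64(0.3818), 'z6': np.float64(0.3585), 'y2': np.float64(-0.007), 'y4': np.float64(-0.0177), 'y6': np.float64(0.0003), 'x2': np.float64(0.0006), 'x3': np.float64(-0.0003), 'x4': np.float64(-0.0018), 'x5': np.float64(0.0014), 'x6': np.float64(-0.0013)} max mm 0.07 0.036
```

```bash
cat > ik.py <<'E'
from kin2 import *
from st import W,L,ex,ey
from scipy.optimize import least_squares
NM=["z0","z2","z4","z6","y2","y4","y6"]; TT=fit2(NM)[0]
LO=np.array([-3.08,-.24,-1.43,0,-1.52,.17,-2.89]);HI=np.array([3.08,2.05,1.35,2.5,4.66,1.96,2.89])
def fk(q): return cc(q,NM)@TT, frames(q)[6]@C
def Rt(lean,flip=0,side=0,yawd=0):
    # tool x along lane x (flip: reversed), leaned back by lean deg
    b=np.array([ex,-ey,[0,0,-1]]).T
    if flip: b=b@np.diag([-1,-1,1])
    return R.from_euler("z",np.radians(yawd)).as_matrix()@R.from_rotvec(-np.radians(lean)*ey).as_matrix()@b
def ik(p,Rm,q0,j3=None,w=0.0):
    def f(q):
        P,M=fk(q); e=np.r_[(P-p)*10,R.from_matrix(M.T@Rm).as_rotvec()*3]
        if j3 is not None: e=np.r_[e,(q[2]-j3)*1]
        return np.r_[e,w*(q-q0)]
    s=least_squares(f,np.clip(q0,LO+1e-3,HI-1e-3),bounds=(LO,HI)); P,M=fk(s.x)
    return s.x,np.linalg.norm(P-p),np.linalg.norm(R.from_matrix(M.T@Rm).as_rotvec())
def allsol(p,Rm,n=40,seed=0):
    rng=np.random.default_rng(seed);out=[]
    for i in range(n):
        q0=LO+(HI-LO)*rng.random(7); q0[0]=rng.uniform(-1,1)
        q,a,b=ik(p,Rm,q0)
        if a<5e-4 and b<2e-3: out.append(q)
    return out
E
python3 - <<'E'
from ik import *
for nm,p in(("grasp",W(.158,.0026,.100)),("pre",W(.105,.0026,.185)),("place",W(.046,0,.10))):
  for lean in(28,33):
    for fl in(0,1):
        o=allsol(p,Rt(lean,fl),40)
        o.sort(key=lambda q:-min((q-LO).min(),(HI-q).min()))
        print(nm,lean,fl,len(o)); [print("   ",q.round(2),round(min((q-LO).min(),(HI-q).min()),2)) for q in o[:5]]
E
```

```text
grasp 28 0 20
    [-0.86  0.93  1.33  2.15  4.63  0.86 -0.25] 0.02
    [-0.86  0.94  1.34  2.15  4.63  0.88 -0.25] 0.01
    [-0.5   0.56  0.53  2.14 -1.51  0.18 -0.3 ] 0.01
    [-0.81  0.8   1.14  2.15  4.66  0.65 -0.24] 0.0
    [-0.8   0.78  1.11  2.15  4.66  0.62 -0.24] 0.0
grasp 28 1 30
    [ 0.45  0.64 -0.9   2.13  1.53  0.62 -0.09] 0.37
    [ 0.43  0.62 -0.87  2.13  1.53  0.6  -0.09] 0.37
    [ 0.4   0.61 -0.82  2.13  1.53  0.57 -0.09] 0.37
    [ 0.53  0.71 -1.06  2.13  1.55  0.75 -0.08] 0.37
    [ 0.54  0.71 -1.07  2.13  1.55  0.76 -0.08] 0.36
grasp 33 0 23
    [-0.74  0.7   0.94  2.23  4.32  0.48  0.09] 0.27
    [ 0.21  0.54 -0.53  2.21  1.89  0.43  2.65] 0.24
    [-0.82  0.8   1.12  2.23  4.39  0.64  0.  ] 0.23
    [-0.69  0.66  0.83  2.23  4.26  0.4   0.17] 0.23
    [ 0.24  0.55 -0.57  2.21  1.88  0.45  2.67] 0.22
grasp 33 1 27
    [ 0.51  0.7  -1.03  2.21  1.77  0.76 -0.31] 0.29
    [ 0.45  0.65 -0.92  2.21  1.79  0.67 -0.34] 0.29
    [ 0.38  0.61 -0.8   2.21  1.81  0.59 -0.38] 0.29
    [ 0.37  0.6  -0.78  2.21  1.81  0.58 -0.39] 0.29
    [ 0.33  0.58 -0.71  2.21  1.83  0.5
[... 1419 characters left out ...]
.53 -0.96  2.4   1.71  0.63 -0.43] 0.1
    [ 0.4   0.5  -0.86  2.4   1.74  0.56 -0.45] 0.1
    [ 0.31  0.46 -0.72  2.4   1.78  0.48 -0.49] 0.1
place 33 0 23
    [ 0.53  0.65 -1.19  2.48  1.84  0.89  2.55] 0.02
    [ 0.24  0.47 -0.67  2.48  2.08  0.57  2.32] 0.02
    [ 0.2   0.46 -0.61  2.48  2.12  0.54  2.29] 0.02
    [ 0.19  0.46 -0.59  2.48  2.13  0.54  2.27] 0.02
    [ 0.01  0.43 -0.34  2.48  2.3   0.44  2.11] 0.02
place 33 1 27
    [ 0.57  0.71 -1.29  2.48  1.8   0.97 -0.56] 0.02
    [ 0.57  0.7  -1.27  2.48  1.81  0.96 -0.56] 0.02
    [ 0.45  0.57 -1.02  2.48  1.91  0.76 -0.66] 0.02
    [ 0.44  0.57 -1.01  2.48  1.92  0.75 -0.66] 0.02
    [ 0.39  0.53 -0.9   2.48  1.96  0.69 -0.71] 0.02
```

The arm model fits to 0.13 mm. With the tool given a half turn, the leaned grasp stays well inside the joint ranges (j5 about 1.5, j7 about 0), so I turn the tool +180° first.

{"api": "step_arm", "payload": {"deltas": [[[-0.1, 0, 0.1, 0, 0, 1, 0.7], [-0.1, 0, 0, 0, 0, 1, 0.7], [0, 0, 0, 0, 0, 1, 0.7], [0, 0, 0, 0, 0, 1, 0.7], [0, 0, 0, 0, 0, 1, 0.7], [0, 0, 0, 0, 0, 1, 0.7], [0, 0, 0, 0, 0, 1, 0.7], [0, 0, 0, 0, 0, 1, 0.7], [0, 0, 0, 0, 0, 1, 0.7], [0, 0, 0, 0, 0, 1, 0.7], [0, 0, 0, 0, 0, 1, 0.7], [0, 0, 0, 0, 0, 1, 0.7], [0, 0, 0, 0, 0, 1, 0.7], [0, 0, 0, 0, 0, 1, 0.7], [0, 0, 0, 0, 0, 1, 0.7]]]}}

```text
time: 5.52
eef_pos: [0.4692, 0.0583, 0.2695]
tool_rot: [-3.14, -0.061, 1.579]
force: [1.2, -0.7, -0.0]
opening: 0.06
```

```bash
python3 samp.py
```

```text
[ 0.562  0.326 -0.934  1.817  0.225  1.118 -0.433] [0.4692 0.0583 0.2695] [-3.14  -0.061  1.579] 5.53
```

{"api": "step_arm", "payload": {"deltas": [[[0.05, 0, 0, 0, 0, 1, 0.7], [0.05, 0, 0, 0, 0, 1, 0.7], [0.05, 0, 0, 0, 0, 1, 0.7], [0.05, 0, 0, 0, 0, 1, 0.7], [0.05, 0, 0, 0, 0, 1, 0.7], [0.05, 0, 0, 0, 0, 1, 0.7], [0.05, 0, 0, 0, 0, 1, 0.7]]]}}

```text
time: 6.4
eef_pos: [0.4817, 0.0627, 0.2721]
tool_rot: [3.136, -0.05, 2.35]
force: [-0.7, 0.3, 0.5]
opening: 0.06
```

```bash
python3 samp.py; python3 - <<'E'
from ik import *
from plant import observe
print(TT.round(4), (np.abs(fit2(NM)[1]).max()*1000).round(3))
E
```

```text
[ 0.619  0.43  -1.128  1.757  0.36   1.222  0.177] [0.4817 0.0627 0.2721] [ 3.136 -0.05   2.35 ] 6.4
[ 0.2447  0.5778  0.3821  0.3598 -0.0055 -0.0189 -0.    ] 0.146
```

{"api": "step_arm", "payload": {"deltas": [[[0.05, -0.05, -0.05, 0, 0, 1, 0.7], [0.05, -0.1, -0.05, 0, 0, 1, 0.7], [0.05, -0.1, -0.05, 0, 0, 1, 0.7], [0.05, -0.1, -0.05, -0.02, -0.4, 0.9, 0.7], [0.05, -0.1, -0.05, -0.04, -0.5, 0.9, 0.7], [0.05, -0.1, 0, -0.04, -0.5, 0.9, 0.7]]]}}

```text
time: 7.15
eef_pos: [0.4933, 0.0339, 0.2586]
tool_rot: [3.103, 0.107, 2.981]
force: [-1.0, -0.6, -0.3]
opening: 0.0598
```

```bash
python3 samp.py; python3 -c "
from st import *
show()"
```

```text
[ 0.803  0.453 -1.334  1.875  0.536  1.096  0.694] [0.4933 0.0339 0.2586] [3.103 0.107 2.981] 7.15
t 7.15 tcp [0.4933 0.0339 0.2586] lane [ 0.0227 -0.0012  0.2586] zaxis lane [ 0.109  0.031 -0.994] yax lane [0.07  0.997 0.038]
j [ 0.803  0.453 -1.334  1.875  0.536  1.096  0.694] f [-1.  -0.6 -0.3] open 0.0598
```

```bash
cat > sim.py <<'E'
from ik import *
def jac(q):
    J=np.zeros((6,7));P,M=fk(q)
    for i in range(7):
        d=np.zeros(7);d[i]=1e-5;P2,M2=fk(q+d)
        J[:3,i]=(P2-P)/1e-5; J[3:,i]=R.from_matrix(M2@M.T).as_rotvec()/1e-5
    return J
def roll(q,rows,lam=.02,sub=10,wr=1.0,Wj=None):
    q=np.array(q,float).copy()
    for r in rows:
        P,M=fk(q); Pt=P+np.array(r[:3])*.06; Mt=R.from_rotvec(np.radians(6)*np.array(r[3:6])).as_matrix()@M
        for k in range(sub):
            P,M=fk(q); e=np.r_[Pt-P,R.from_matrix(Mt@M.T).as_rotvec()]
            J=jac(q); q=q+J.T@np.linalg.solve(J@J.T+lam**2*np.eye(6),e/(sub-k))
    return q
E
python3 - <<'E'
from sim import *
s=[np.array(x[0]) for x in json.load(open("samp.json"))]
def cmp(a,b,rows): print("from",s[a].round(3)); print(" act",s[b].round(3)); print(" sim",roll(s[a],rows).round(3))
cmp(0,1,[[0,0,0,.08,.9,0]]*3)
cmp(2,3,[[-.1,0,.1,0,0,1],[-.1,0,0,0,0,1]]+[[0,0,0,0,0,1]]*13)
cmp(3,4,[[.05,0,0,0,0,1]]*7)
cmp(4,5,[[0.05, -0.05, -0.05, 0, 0, 1], [0.05, -0.1, -0.05, 0, 0, 1], [0.05, -0.1, -0.05, 0, 0, 1], [0.05, -0.1, -0.05, -0.02, -0.4, 0.9], [0.05, -0.1, -0.05, -0.04, -0.5, 0.9], [0.05, -0.1, 0, -0.04, -0.5, 0.9]])
E
```

```text
from [ 0.153  0.105 -0.428  2.216  0.545  0.393 -2.364]
 act [ 0.258  0.203 -0.519  1.963  0.218  0.796 -2.017]
 sim [ 0.257  0.218 -0.517  1.965  0.238  0.781 -2.034]
from [ 0.264  0.289 -0.529  1.815  0.161  1.025 -1.961]
 act [ 0.562  0.326 -0.934  1.817  0.225  1.118 -0.433]
 sim [ 0.536  0.375 -0.911  1.773  0.261  1.147 -0.516]
from [ 0.562  0.326 -0.934  1.817  0.225  1.118 -0.433]
 act [ 0.619  0.43  -1.128  1.757  0.36   1.222  0.177]
 sim [ 0.608  0.451 -1.111  1.734  0.363  1.237  0.151]
from [ 0.619  0.43  -1.128  1.757  0.36   1.222  0.177]
 act [ 0.803  0.453 -1.334  1.875  0.536  1.096  0.694]
 sim [ 0.792  0.471 -1.32   1.854  0.538  1.115  0.671]
```

```bash
cat > plan.py <<'E'
from sim import *
def rows_to(q,p,Rm,n,verbose=0):
    """closed loop rows toward pose; returns q, path"""
    path=[]
    for i in range(n,0,-1):
        P,M=fk(q); t=(p-P)/.06/i; w=R.from_matrix(Rm@M.T).as_rotvec()/np.radians(6)/i
        q=roll(q,[np.r_[t,w]],sub=5); path.append(q)
    return q,np.array(path)
def rep(nm,q,path): print(nm,"end",q.round(2),"min3 %.2f min6 %.2f max4 %.2f min7 %.2f max7 %.2f min margin %.2f"%(path[:,2].min(),path[:,5].min(),path[:,3].max(),path[:,6].min(),path[:,6].max(),min((path-LO).min(),(HI-path).min())))
E
python3 - <<'E'
from plan import *
q0=np.array(json.load(open("samp.json"))[-1][0])
for lean in(28,30,32):
    print(lean);q=q0.copy()
    for nm,p,l,n in(("lean@here",fk(q0)[0],lean,6),("pre",W(.102,.0026,.185),lean,3),("grasp",W(.158,.0026,.10),lean,4),("up",W(.158,.0026,.107),lean,1),("place",W(.046,0,.107),lean,6),("back",W(-.01,0,.19),lean,4)):
        q,pa=rows_to(q,p,Rt(l,1),n); rep(nm,q,pa)
    print(" B fwd first");q=q0.copy()
    for nm,p,l,n in(("move",W(.06,0,.20),8,4),("pre",W(.102,.0026,.185),lean,5),("grasp",W(.158,.0026,.10),lean,4),("up",W(.158,.0026,.107),lean,1),("place",W(.046,0,.107),lean,6),("back",W(-.01,0,.19),lean,4)):
        q,pa=rows_to(q,p,Rt(l,1),n); rep(nm,q,pa)
E
```

```text
28
lean@here end [ 0.95  0.19 -1.36  2.2   0.77  0.58  0.54] min3 -1.38 min6 0.58 max4 2.20 min7 0.54 max7 0.68 min margin 0.05
pre end [ 0.58  0.43 -1.04  2.16  1.2   0.6   0.17] min3 -1.21 min6 0.59 max4 2.19 min7 0.17 max7 0.38 min margin 0.22
grasp end [ 0.44  0.63 -0.89  2.13  1.53  0.62 -0.09] min3 -0.99 min6 0.60 max4 2.16 min7 -0.09 max7 0.10 min margin 0.34
up end [ 0.45  0.62 -0.9   2.12  1.5   0.62 -0.06] min3 -0.90 min6 0.62 max4 2.12 min7 -0.06 max7 -0.06 min margin 0.38
place end [ 0.47  0.51 -0.97  2.39  1.68  0.61 -0.39] min3 -0.97 min6 0.60 max4 2.39 min7 -0.39 max7 -0.11 min margin 0.11
back end [ 0.65  0.22 -1.09  2.38  1.16  0.45  0.08] min3 -1.09 min6 0.45 max4 2.39 min7 -0.32 max7 0.08 min margin 0.11
 B fwd first
move end [ 0.67  0.55 -1.22  1.91  0.71  1.02  0.63] min3 -1.31 min6 1.02 max4 1.91 min7 0.63 max7 0.68 min margin 0.12
pre end [ 0.57  0.43 -1.03  2.16  1.19  0.6   0.17] min3 -1.21 min6 0.60 max4 2.16 min7 0.17 max7 0.58 min margin 0.22
grasp end [ 0.44  0.63 -0.88  2.13  1.53  0.61 -0.09] min3 -0.98 min6 0.60 max4 2.16 min7 -0.09 max7 0.10 min margi
[... 2622 characters left out ...]
  1.91  0.71  1.02  0.63] min3 -1.31 min6 1.02 max4 1.91 min7 0.63 max7 0.68 min margin 0.12
pre end [ 0.53  0.4  -0.98  2.22  1.39  0.54 -0.03] min3 -1.21 min6 0.54 max4 2.22 min7 -0.03 max7 0.57 min margin 0.22
grasp end [ 0.44  0.64 -0.89  2.19  1.74  0.64 -0.3 ] min3 -0.94 min6 0.56 max4 2.22 min7 -0.30 max7 -0.12 min margin 0.28
up end [ 0.44  0.62 -0.89  2.19  1.71  0.63 -0.27] min3 -0.89 min6 0.63 max4 2.19 min7 -0.27 max7 -0.27 min margin 0.31
place end [ 0.46  0.54 -1.    2.45  1.86  0.7  -0.59] min3 -1.00 min6 0.64 max4 2.45 min7 -0.59 max7 -0.33 min margin 0.05
back end [ 0.58  0.2  -1.03  2.45  1.43  0.43 -0.21] min3 -1.03 min6 0.43 max4 2.46 min7 -0.54 max7 -0.21 min margin 0.04
```

```bash
cat > need.py <<'E'
from plan import *
from plant import observe
def need(p,Rm):
    o=observe(); M=R.from_euler("xyz",o["tool_rot"]).as_matrix()
    print("shift units",((p-o["eef_pos"])/.06).round(2),"turn units",(R.from_matrix(Rm@M.T).as_rotvec()/np.radians(6)).round(2),"j",o["joints"].round(2),"t",round(o["time"],2))
E
python3 - <<'E'
from need import *
need(W(.06,0,.20),Rt(8,1)); need(W(.102,.0026,.185),Rt(30,1))
E
```

```text
shift units [ 0.62 -0.03 -0.98] turn units [-0.4  -0.27  0.66] j [ 0.8   0.45 -1.33  1.88  0.54  1.1   0.69] t 7.15
shift units [ 1.32 -0.05 -1.23] turn units [-0.84 -3.91  0.58] j [ 0.8   0.45 -1.33  1.88  0.54  1.1   0.69] t 7.15
```

{"api": "step_arm", "payload": {"deltas": [[[0.2, 0, -0.3, -0.1, -0.1, 0.2, 0.7], [0.2, 0, -0.3, -0.1, -0.1, 0.2, 0.7], [0.2, 0, -0.3, -0.1, -0.4, 0.2, 0.7], [0.2, 0, 0, -0.1, -0.7, 0, 0.7], [0.2, 0, 0, -0.1, -0.8, 0, 0.7], [0.1, 0, 0, -0.1, -0.8, 0, 0.7], [0.1, 0, 0, -0.1, -0.8, 0, 0.7], [0, 0, 0, 0, 0, 0, 0.7]]]}}

```text
time: 8.15
eef_pos: [0.5557, 0.038, 0.2061]
tool_rot: [-3.131, 0.519, 3.076]
force: [-0.0, -0.1, -0.4]
opening: 0.0601
```

```bash
python3 - <<'E'
from need import *
need(W(.102,.0026,.185),Rt(30,1)); need(W(.158,.0026,.100),Rt(30,1))
E
```

```text
shift units [ 0.28 -0.12 -0.35] turn units [ 0.09 -0.06 -0.15] j [ 0.59  0.36 -1.05  2.19  1.17  0.57  0.19] t 8.15
shift units [ 1.21 -0.2  -1.77] turn units [ 0.09 -0.06 -0.15] j [ 0.59  0.36 -1.05  2.19  1.17  0.57  0.19] t 8.15
```

{"api": "step_arm", "payload": {"deltas": [[[0.3, -0.12, -0.36, 0.1, -0.1, -0.15, 0.7], [0.3, -0.03, -0.45, 0, 0, 0, 0.7], [0, 0, 0, 0, 0, 0, 0.7]]]}}

```text
time: 8.52
eef_pos: [0.5917, 0.0287, 0.1588]
tool_rot: [-3.14, 0.528, 3.055]
force: [-0.8, -0.7, -0.1]
opening: 0.0597
```

```bash
python3 - <<'E'
from need import *
from plant import capture
need(W(.158,.0026,.100),Rt(30,1))
from st import show; show()
for n,(y0,y1,x0,x1) in dict(top=(120,220,200,320),scene=(140,290,180,340)).items():
    c=capture(n); f=np.clip(c["frame"].astype(float)*2,0,255).astype(np.uint8)[y0:y1,x0:x1]
    import cv2; cv2.imwrite(f"pics/{n}2.png",cv2.resize(f,None,fx=4,fy=4,interpolation=cv2.INTER_CUBIC)[:,:,::-1])
E
```

```text
shift units [ 0.61 -0.05 -0.98] turn units [ 0.01  0.04 -0.01] j [ 0.49  0.47 -0.93  2.19  1.42  0.56 -0.03] t 8.53
t 8.53 tcp [0.5917 0.0287 0.1588] lane [0.1211 0.0022 0.1588] zaxis lane [ 0.504 -0.001 -0.864] yax lane [-0.001  1.    -0.001]
j [ 0.488  0.474 -0.927  2.19   1.419  0.563 -0.033] f [-0.8 -0.7 -0.1] open 0.0597
```

View pics/top2.png

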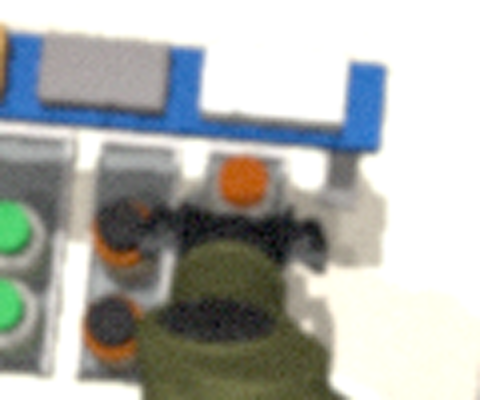

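View pics/scene2.png

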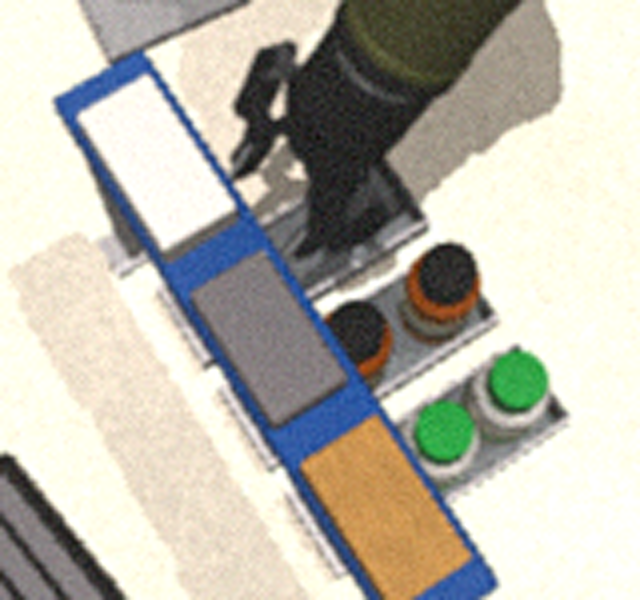

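The jaws straddle the cap's line and the neighbouring amber bottles are clear. Now going in along the tool axis and closing.

{"api": "step_arm", "payload": {"deltas": [[[0.2, -0.02, -0.33, 0, 0, 0, 0.7], [0.2, -0.02, -0.33, 0, 0, 0, 0.7], [0.2, -0.01, -0.32, 0, 0, 0, 0.7], [0, 0, 0, 0, 0, 0, 0.7]]]}}

```text
time: 9.12
eef_pos: [0.6283, 0.0267, 0.1066]
tool_rot: [-3.14, 0.536, 3.056]
force: [-0.3, -0.1, -0.1]
opening: 0.0595
```

```bash
python3 - <<'E'
from need import *
need(W(.158,.0026,.100),Rt(30,1))
from st import show; show()
E
```

```text
shift units [ 0.   -0.01 -0.11] turn units [ 0.02  0.12 -0.01] j [ 0.43  0.61 -0.86  2.17  1.65  0.6  -0.21] t 9.12
t 9.12 tcp [0.6283 0.0267 0.1066] lane [0.1578 0.0034 0.1066] zaxis lane [ 0.511 -0.    -0.86 ] yax lane [-0.001  1.    -0.001]
j [ 0.425  0.611 -0.864  2.168  1.648  0.603 -0.209] f [-0.3 -0.1 -0.1] open 0.0595
```

{"api": "step_arm", "payload": {"deltas": [[[0, 0, -0.1, 0, 0.1, 0, 0.7], [0, 0, 0, 0, 0, 0, 0.3], [0, 0, 0, 0, 0, 0, 0.3], [0, 0, 0, 0, 0, 0, 0.3], [0, 0, 0, 0, 0, 0, 0.3], [0, 0, 0, 0, 0, 0, 0.3]]]}}

```text
time: 9.88
eef_pos: [0.6269, 0.0267, 0.1033]
tool_rot: [-3.138, 0.526, 3.058]
force: [0.8, 0.2, -0.8]
opening: 0.0382
```

```bash
python3 - <<'E'
from need import *
from st import show; show(); need(W(.046,0,.107),Rt(30,1))
E
```

```text
t 9.88 tcp [0.6269 0.0267 0.1033] lane [0.1564 0.0034 0.1033] zaxis lane [ 0.502 -0.001 -0.865] yax lane [-0.002  1.    -0.003]
j [ 0.422  0.615 -0.86   2.166  1.634  0.602 -0.196] f [ 0.8  0.2 -0.8] open 0.0382
shift units [-1.84  0.1   0.06] turn units [ 0.03  0.02 -0.02] j [ 0.42  0.62 -0.86  2.17  1.63  0.6  -0.2 ] t 9.88
```

{"api": "step_arm", "payload": {"deltas": [[[0, 0, 0, 0, 0, 0, 0], [0, 0, 0, 0, 0, 0, 0], [0, 0, 0.1, 0, 0, 0, 0], [0, 0, 0.1, 0, 0, 0, 0], [0, 0, 0, 0, 0, 0, 0]]]}}

```text
time: 10.5
eef_pos: [0.6268, 0.0269, 0.1161]
tool_rot: [-3.139, 0.526, 3.058]
force: [0.1, -0.3, -2.5]
opening: 0.0386
```

```bash
python3 - <<'E'
from need import *
from st import show; show(); need(W(.046,0,.114),Rt(30,1))
from plant import capture; import cv2
for n,(y0,y1,x0,x1) in dict(top=(120,220,200,320)).items():
    c=capture(n); f=np.clip(c["frame"].astype(float)*2,0,255).astype(np.uint8)[y0:y1,x0:x1]
    cv2.imwrite(f"pics/{n}3.png",cv2.resize(f,None,fx=4,fy=4,interpolation=cv2.INTER_CUBIC)[:,:,::-1])
E
```

```text
t 10.5 tcp [0.6268 0.0269 0.1161] lane [0.1562 0.0035 0.1161] zaxis lane [ 0.502 -0.001 -0.865] yax lane [-0.002  1.    -0.003]
j [ 0.43   0.59  -0.865  2.153  1.574  0.59  -0.139] f [ 0.1 -0.3 -2.5] open 0.0386
shift units [-1.84  0.1  -0.04] turn units [ 0.03  0.02 -0.02] j [ 0.43  0.59 -0.86  2.15  1.57  0.59 -0.14] t 10.5
```

View pics/top3.png

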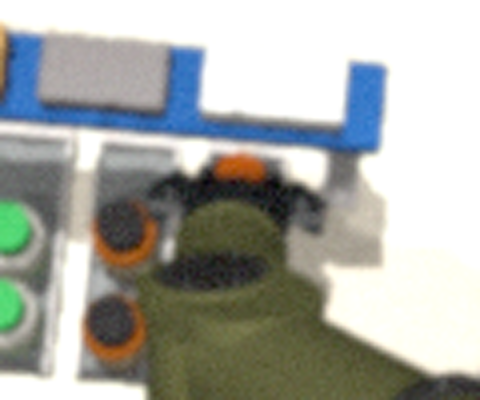

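The old cap is held. The force reads 2.5 N, which matches the bottle's weight, and it has been lifted about 13 mm. Carrying it forward along the lane.

{"api": "step_arm", "payload": {"deltas": [[[-0.2, 0.01, 0, 0, 0, 0, 0], [-0.3, 0.02, 0, 0, 0, 0, 0], [-0.3, 0.02, 0, 0, 0, 0, 0], [-0.3, 0.02, 0, 0, 0, 0, 0], [-0.3, 0.02, 0, 0, 0, 0, 0], [-0.2, 0.01, 0, 0, 0, 0, 0], [-0.1, 0, 0, 0, 0, 0, 0], [0, 0, 0, 0, 0, 0, 0]]]}}

```text
time: 11.55
eef_pos: [0.5154, 0.0333, 0.1147]
tool_rot: [-3.138, 0.522, 3.06]
force: [0.7, -0.4, -2.3]
opening: 0.0384
```

```bash
python3 - <<'E'
from need import *
from st import show; show(); need(W(.0444,0,.103),Rt(30,1))
from plant import capture; import cv2
for n,(y0,y1,x0,x1) in dict(top=(120,260,200,320),scene=(140,290,200,360)).items():
    c=capture(n); f=np.clip(c["frame"].astype(float)*2,0,255).astype(np.uint8)[y0:y1,x0:x1]
    cv2.imwrite(f"pics/{n}4.png",cv2.resize(f,None,fx=4,fy=4,interpolation=cv2.INTER_CUBIC)[:,:,::-1])
E
```

```text
t 11.55 tcp [0.5154 0.0333 0.1147] lane [0.0447 0.0002 0.1147] zaxis lane [ 0.499 -0.    -0.867] yax lane [-0.005  1.    -0.003]
j [ 0.449  0.488 -0.946  2.413  1.747  0.606 -0.467] f [ 0.7 -0.4 -2.3] open 0.0384
shift units [-0.01 -0.   -0.19] turn units [ 0.02 -0.01 -0.04] j [ 0.45  0.49 -0.95  2.41  1.75  0.61 -0.47] t 11.55
```

View pics/scene4.png

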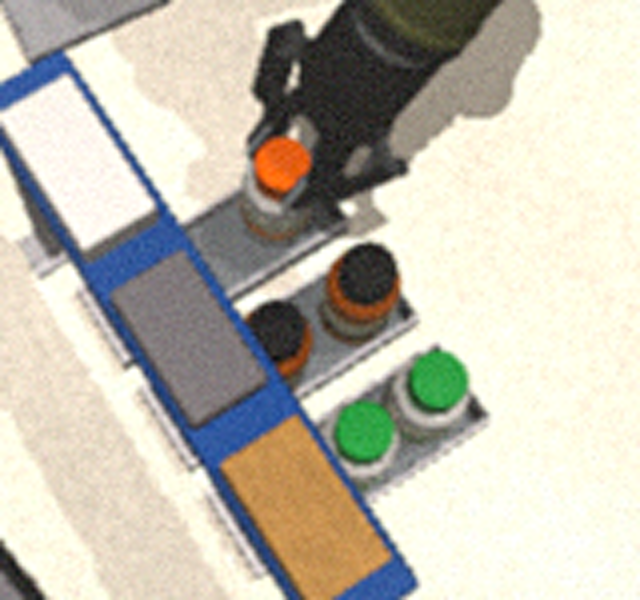

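```bash
python3 - <<'E'
from st import *
from plant import capture
s=capture("scene");t=capture("top")
print(blobs(s,(3,150,90),(16,255,255)))
print(blobs(t,(3,150,50),(16,255,255),10))
b=[x for x in blobs(s,(3,150,90),(16,255,255)) if 260<x[0][0]<285 and 170<x[0][1]<195]
for c,_ in b:
    for z in(.125,.13): print(L(onz(s,*c,z)).round(4))
for c,z in(((309.4,234.5),.115),((290.7,247.1),.115)): print("g",L(onz(s,*c,z)).round(4))
E
```

```text
[([217.07, 112.59], [211, 108, 13, 11, 105]), ([81.34, 171.16], [63, 145, 35, 62, 368]), ([99.38, 157.85], [93, 153, 15, 11, 52]), ([111.88, 179.88], [107, 171, 13, 18, 56]), ([269.78, 180.58], [263, 175, 14, 13, 129]), ([119.53, 185.47], [117, 182, 6, 8, 15]), ([121.27, 193.47], [115, 189, 13, 10, 30]), ([100.47, 207.68], [84, 194, 33, 27, 176]), ([115.84, 202.92], [112, 199, 9, 9, 25]), ([119.36, 207.82], [115, 205, 10, 8, 22]), ([275.61, 253.97], [272, 249, 9, 13, 33]), ([261.71, 261.82], [259, 258, 7, 9, 17]), ([276.28, 265.06], [270, 262, 11, 8, 18])]
[([475.83, 123.33], [472, 119, 8, 8, 12]), ([232.18, 181.32], [224, 172, 15, 15, 76]), ([257.45, 197.94], [251, 193, 14, 10, 108]), ([234.2, 200.3], [233, 197, 3, 7, 10]), ([345.55, 204.48], [340, 199, 12, 12, 115]), ([227.66, 206.83], [222, 203, 13, 7, 41])]
[ 0.0361 -0.0036  0.125 ]
[ 0.0374 -0.0022  0.13  ]
g [0.03   0.1831 0.115 ]
g [0.0927 0.1836 0.115 ]
```

View pics/top4.png

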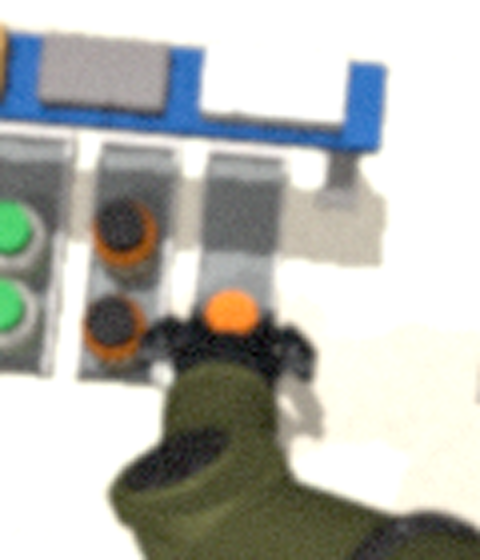

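The old bottle hangs at about lane x=36 mm, y=-2 mm, above the front of the lane. Shifting it 3 mm forward and lowering.

{"api": "step_arm", "payload": {"deltas": [[[-0.05, 0.02, 0, 0, 0, 0, 0], [0, 0, -0.08, 0, 0, 0, 0], [0, 0, -0.06, 0, 0, 0, 0], [0, 0, -0.03, 0, 0, 0, 0], [0, 0, 0, 0, 0, 0, 0]]]}}

```text
time: 12.38
eef_pos: [0.5137, 0.0348, 0.1035]
tool_rot: [-3.14, 0.522, 3.058]
force: [0.6, 0.2, -3.4]
opening: 0.0383
```

```bash
python3 -c "
from st import *
show()"
```

```text
t 12.38 tcp [0.5137 0.0348 0.1035] lane [0.0429 0.0015 0.1035] zaxis lane [ 0.499  0.    -0.867] yax lane [-0.003  1.    -0.001]
j [ 0.437  0.521 -0.953  2.43   1.799  0.643 -0.529] f [ 0.6  0.2 -3.4] open 0.0383
```

{"api": "step_arm", "payload": {"deltas": [[[0, 0, -0.02, 0, 0, 0, 0], [0, 0, -0.02, 0, 0, 0, 0], [0, 0, 0, 0, 0, 0, 0]]]}}

```text
time: 12.75
eef_pos: [0.5158, 0.0348, 0.1037]
tool_rot: [-3.138, 0.53, 3.059]
force: [-0.6, 0.2, -1.5]
opening: 0.0384
```

{"api": "step_arm", "payload": {"deltas": [[[0, 0, -0.02, 0, 0, 0, 0], [0, 0, 0, 0, 0, 0, 0.6], [0, 0, 0, 0, 0, 0, 0.7], [0, 0, 0, 0, 0, 0, 0.7]]]}}

```text
time: 13.25
eef_pos: [0.517, 0.035, 0.1033]
tool_rot: [-3.138, 0.532, 3.059]
force: [0.1, -0.2, 0.3]
opening: 0.0597
```

```bash
python3 - <<'E'
from need import *
from st import show; show()
from plant import capture; import cv2
for n,(y0,y1,x0,x1) in dict(scene=(140,290,200,360)).items():
    c=capture(n); f=np.clip(c["frame"].astype(float)*2,0,255).astype(np.uint8)[y0:y1,x0:x1]
    cv2.imwrite(f"pics/{n}5.png",cv2.resize(f,None,fx=4,fy=4,interpolation=cv2.INTER_CUBIC)[:,:,::-1])
E
```

```text
t 13.25 tcp [0.517  0.035  0.1033] lane [0.0462 0.002  0.1033] zaxis lane [ 0.507 -0.001 -0.862] yax lane [-0.003  1.    -0.003]
j [ 0.434  0.529 -0.955  2.431  1.817  0.657 -0.546] f [ 0.1 -0.2  0.3] open 0.0597
```

View pics/scene5.png

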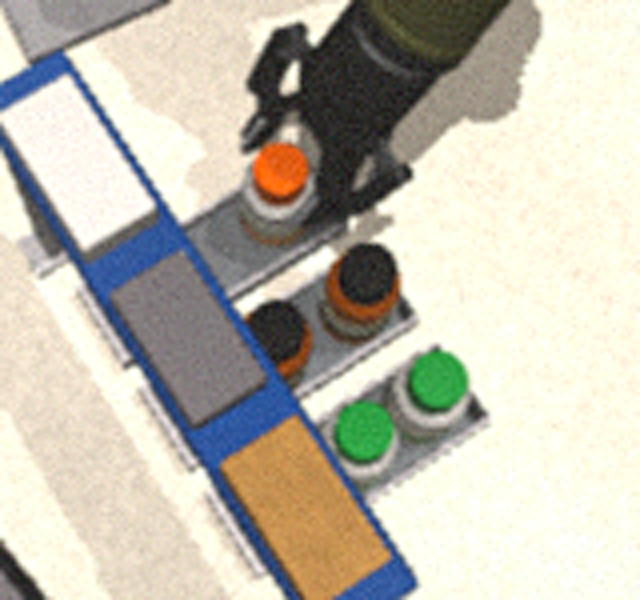

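{"api": "step_arm", "payload": {"deltas": [[[-0.16, 0.01, 0.28, 0, 0, 0, 0.8], [-0.2, 0.02, 0.4, 0, 0, 0, 0.8], [-0.2, 0, 0.5, 0, 0.2, 0, 0.8], [-0.1, 0, 0.5, 0.03, 0.6, 0, 0.8], [-0.1, 0, 0.5, 0.05, 0.8, 0, 0.8], [-0.1, -0.2, 0.3, 0.05, 0.9, 0, 0.8], [0, -0.6, 0, 0.05, 0.9, 0, 0.8], [0, -0.8, 0, 0.05, 0.9, 0, 0.8], [0, -0.8, 0, 0.05, 0.6, 0, 0.8], [0, 0, 0, 0, 0, 0, 0.8]]]}}

```text
time: 14.55
eef_pos: [0.4704, -0.1198, 0.229]
tool_rot: [-3.105, 0.069, 3.062]
force: [-1.0, 0.2, -0.2]
opening: 0.0684
```

```bash
python3 - <<'E'
from st import *
from plant import capture
show()
s=capture("scene");t=capture("top")
np.savez("s6.npz",**s);np.savez("t6.npz",**t)
bs=[x for x in blobs(s,(3,150,90),(16,255,255)) if 255<x[0][0]<290 and 170<x[0][1]<195]
bt=[x for x in blobs(t,(3,150,50),(16,255,255),10) if 245<x[0][0]<270]
print(bs,bt)
for b in bs: print("s",L(onz(s,*b[0],.115)).round(4))
for b in bt: print("t",L(onz(t,*b[0],.12)).round(4))
if bs and bt: x,e=tri(t,bt[0][0],s,bs[0][0]); print(L(x).round(4),e)
for n,c,(y0,y1,x0,x1) in (("scene",s,(140,290,200,360)),("top",t,(120,260,200,360))):
    f=np.clip(c["frame"].astype(float)*2,0,255).astype(np.uint8)[y0:y1,x0:x1]
    cv2.imwrite(f"pics/{n}6.png",cv2.resize(f,None,fx=4,fy=4,interpolation=cv2.INTER_CUBIC)[:,:,::-1])
E
```

```text
t 14.55 tcp [ 0.4704 -0.1198  0.229 ] lane [ 0.0132 -0.1562  0.229 ] zaxis lane [ 0.07  -0.036 -0.997] yax lane [-0.005  0.999 -0.036]
j [ 0.986  0.419 -1.146  1.915  0.503  1.039  1.119] f [-1.   0.2 -0.2] open 0.0684
[([269.74, 181.82], [263, 176, 14, 13, 136])] [([257.93, 199.35], [253, 194, 11, 12, 110])]
s [ 0.0359 -0.0034  0.115 ]
t [ 0.0357 -0.0017  0.12  ]
[ 0.0363 -0.0021  0.118 ] [np.float64(0.0005036291724277302), np.float64(0.0005036291724277828)]
```

View pics/top6.png

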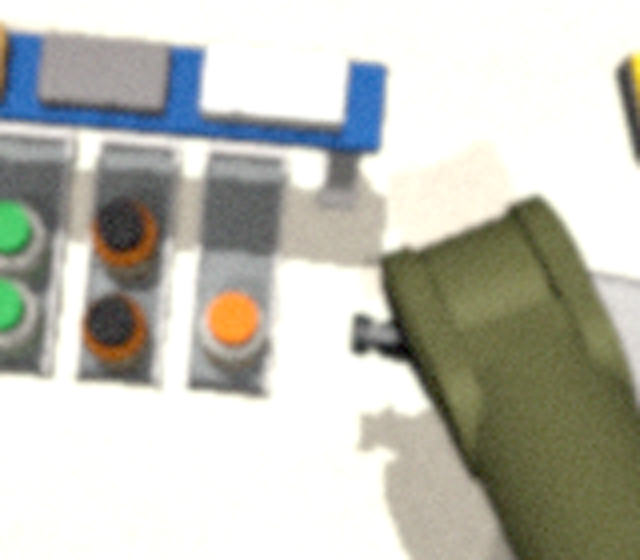

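View pics/scene6.png

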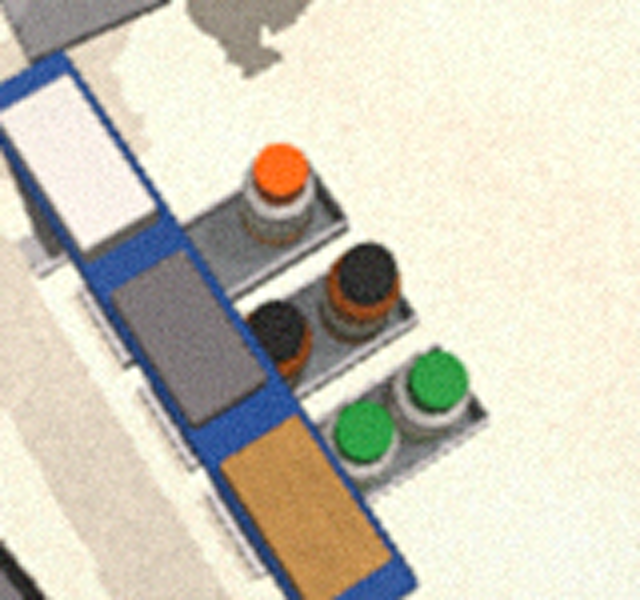

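The old bottle stands at lane x≈36 mm, y≈-2 mm, upright and released, and both views agree to 0.5 mm. Next is the new bottle, with a 20° lean so the tool clears the shelf when placing at x≈105 mm. I check the joint path first.

```bash
python3 - <<'E'
from need import *
from st import L
o=observe();q=o["joints"]; 
new=np.array([.4918,-.2445,0]); 
off=.0071*ex
for lean in (15,20,25):
    q=o["joints"].copy(); a=np.radians(lean); off=.0207*np.sin(a)*ex
    ax=np.sin(a)*ex-np.cos(a)*np.array([0,0,1]); g=new+off+[0,0,.101]
    pl=W(.105,0,.104)+off
    for nm,p,n in(("pre",g-ax*.07,6),("grasp",g,4),("lift",g+[0,0,.05],4),("via",pl+[0,-.12,.05],6),("over",pl+[0,0,.05],5),("down",pl,4),("ret",pl-ax*.08,4)):
        q,pa=rows_to(q,p,Rt(lean,1),n); rep(f"{lean} {nm}",q,pa)
a=np.radians(20);off=.0207*np.sin(a)*ex;ax=np.sin(a)*ex-np.cos(a)*np.array([0,0,1]); g=new+off+[0,0,.101]
print(g,g-ax*.07); need(g-ax*.07,Rt(20,1))
E
```

```text
15 pre end [ 1.25  0.51 -1.1   2.04  0.67  0.69  1.25] min3 -1.15 min6 0.69 max4 2.04 min7 1.14 max7 1.25 min margin 0.28
15 grasp end [ 1.09  0.6  -0.93  2.08  0.84  0.56  1.1 ] min3 -1.06 min6 0.56 max4 2.08 min7 1.10 max7 1.21 min margin 0.37
15 lift end [ 1.18  0.55 -1.05  2.02  0.72  0.67  1.21] min3 -1.05 min6 0.59 max4 2.07 min7 1.13 max7 1.21 min margin 0.38
15 via end [ 0.75  0.54 -0.95  1.96  0.77  0.71  0.86] min3 -1.03 min6 0.67 max4 2.02 min7 0.86 max7 1.14 min margin 0.40
15 over end [ 0.48  0.52 -0.9   1.97  0.8   0.73  0.6 ] min3 -0.94 min6 0.71 max4 1.97 min7 0.60 max7 0.81 min margin 0.49
15 down end [ 0.42  0.58 -0.81  2.03  0.92  0.63  0.48] min3 -0.88 min6 0.63 max4 2.03 min7 0.48 max7 0.58 min margin 0.46
15 ret end [ 0.53  0.46 -0.95  1.98  0.73  0.76  0.65] min3 -0.95 min6 0.66 max4 2.02 min7 0.52 max7 0.65 min margin 0.48
20 pre end [ 1.29  0.48 -1.1   2.12  0.71  0.54  1.23] min3 -1.15 min6 0.54 max4 2.12 min7 1.14 max7 1.23 min margin 0.28
20 grasp end [ 1.08  0.55 -0.86  2.15  0.93  0.39  1.03] min3 -1.04 min6 0.39 max4 2.15 min7 1.03 max7 1.18 min margin 
[... 969 characters left out ...]
3 min margin 0.06
25 via end [ 0.65  0.44 -0.74  2.12  0.95  0.39  0.68] min3 -0.91 min6 0.34 max4 2.17 min7 0.68 max7 1.05 min margin 0.17
25 over end [ 0.33  0.41 -0.66  2.13  1.04  0.45  0.34] min3 -0.71 min6 0.39 max4 2.13 min7 0.34 max7 0.61 min margin 0.22
25 down end [ 0.21  0.48 -0.5   2.19  1.33  0.35  0.04] min3 -0.62 min6 0.35 max4 2.19 min7 0.04 max7 0.28 min margin 0.18
25 ret end [ 0.37  0.34 -0.71  2.17  0.94  0.45  0.4 ] min3 -0.71 min6 0.37 max4 2.19 min7 0.14 max7 0.40 min margin 0.20
[ 0.49885288 -0.24511705  0.101     ] [ 0.47500257 -0.24303042  0.16677848]
shift units [ 0.08 -2.12 -1.05] turn units [ 0.13 -2.67 -0.06] j [ 0.98  0.42 -1.15  1.92  0.5   1.04  1.12] t 14.65
```

{"api": "step_arm", "payload": {"deltas": [[[0, -0.5, 0, 0.03, -0.7, 0, 0.7], [0, -0.6, 0, 0.03, -0.7, 0, 0.7], [0, -0.6, -0.1, 0.03, -0.7, 0, 0.7], [0.05, -0.4, -0.3, 0.03, -0.6, 0, 0.7], [0, 0, -0.5, 0, 0, 0, 0.7], [0, 0, 0, 0, 0, 0, 0.7]]]}}

```text
time: 15.4
eef_pos: [0.4733, -0.2337, 0.1765]
tool_rot: [-3.135, 0.365, 3.08]
force: [1.0, 0.3, 0.8]
opening: 0.0597
```

```bash
python3 - <<'E'
from need import *
from plant import capture; from h import *
a=np.radians(20);off=.0207*np.sin(a)*ex;ax=np.sin(a)*ex-np.cos(a)*np.array([0,0,1]); g=np.array([.4918,-.2445,.101])+off
need(g-ax*.07,Rt(20,1));need(g,Rt(20,1)); 
for n,(y0,y1,x0,x1) in dict(top=(150,270,280,420),scene=(60,180,160,300)).items():
    c=capture(n); f=np.clip(c["frame"].astype(float)*2,0,255).astype(np.uint8)[y0:y1,x0:x1]
    cv2.imwrite(f"pics/{n}7.png",cv2.resize(f,None,fx=4,fy=4,interpolation=cv2.INTER_CUBIC)[:,:,::-1])
E
```

```text
shift units [ 0.03 -0.15 -0.16] turn units [ 0.07  0.15 -0.22] j [ 1.31  0.44 -1.11  2.14  0.67  0.52  1.27] t 15.4
shift units [ 0.43 -0.19 -1.26] turn units [ 0.07  0.15 -0.22] j [ 1.31  0.44 -1.11  2.14  0.67  0.52  1.27] t 15.4
```

View pics/top7.png

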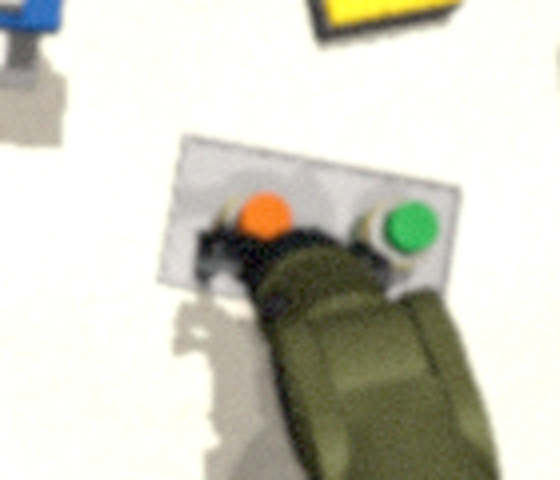

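View pics/scene7.png

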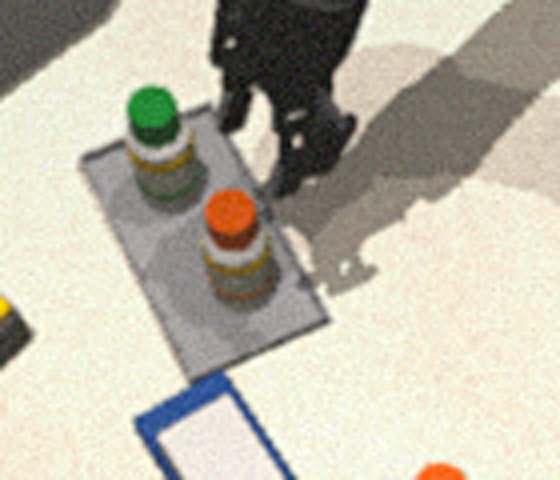

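{"api": "step_arm", "payload": {"deltas": [[[0.03, -0.16, -0.1, 0.07, 0.15, -0.22, 0.7], [0.12, -0.02, -0.36, 0, 0, 0, 0.7], [0.12, -0.01, -0.36, 0, 0, 0, 0.7], [0.12, 0, -0.3, 0, 0, 0, 0.7], [0, 0, 0, 0, 0, 0, 0.7]]]}}

```text
time: 16.12
eef_pos: [0.5047, -0.2471, 0.1141]
tool_rot: [-3.136, 0.358, 3.054]
force: [0.3, 0.6, -0.1]
opening: 0.0597
```

```bash
cat > g.py <<'E'
from need import *
a=np.radians(20);off=.0207*np.sin(a)*ex;ax=np.sin(a)*ex-np.cos(a)*np.array([0,0,1]); g=np.array([.4918,-.2445,.101])+off
E
python3 - <<'E'
from g import *
need(g,Rt(20,1)); print(observe()["force"].round(1))
E
```

```text
shift units [-0.1   0.03 -0.22] turn units [0.06 0.08 0.02] j [ 1.09  0.54 -0.86  2.14  0.87  0.4   1.08] t 16.12
[ 0.3  0.6 -0.1]
```

{"api": "step_arm", "payload": {"deltas": [[[-0.06, 0.02, -0.11, 0.05, 0.08, 0, 0.7], [-0.03, 0.01, -0.08, 0, 0, 0, 0.7], [0, 0, 0, 0, 0, 0, 0.7]]]}}

```text
time: 16.5
eef_pos: [0.4997, -0.2459, 0.1038]
tool_rot: [-3.139, 0.35, 3.052]
force: [-0.0, -0.0, 0.3]
opening: 0.0598
```

```bash
python3 - <<'E'
from g import *
need(g,Rt(20,1)); print(observe()["force"].round(1))
from plant import capture; from h import *
for n,(y0,y1,x0,x1) in dict(scene=(60,180,160,300)).items():
    c=capture(n); f=np.clip(c["frame"].astype(float)*2,0,255).astype(np.uint8)[y0:y1,x0:x1]
    cv2.imwrite(f"pics/{n}8.png",cv2.resize(f,None,fx=4,fy=4,interpolation=cv2.INTER_CUBIC)[:,:,::-1])
E
```

```text
shift units [-0.01  0.01 -0.05] turn units [0.02 0.01 0.03] j [ 1.07  0.54 -0.83  2.15  0.89  0.38  1.06] t 16.5
[-0.  -0.   0.3]
```

View pics/scene8.png

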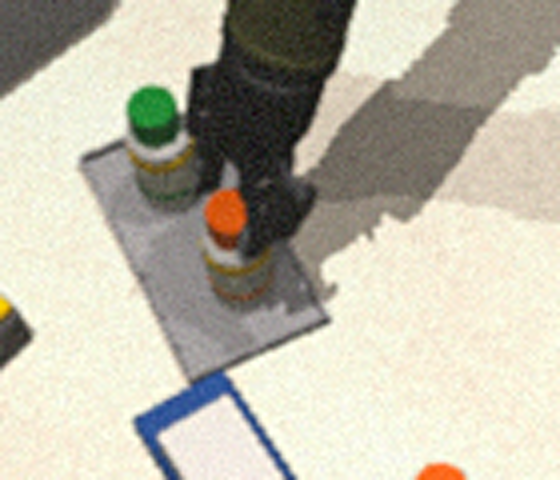

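The cap sits between the fingers, with one on the robot side visible against it. Lowering 2 mm and closing.

{"api": "step_arm", "payload": {"deltas": [[[0, 0, -0.04, 0, 0, 0, 0.7], [0, 0, 0, 0, 0, 0, 0.3], [0, 0, 0, 0, 0, 0, 0], [0, 0, 0, 0, 0, 0, 0], [0, 0, 0, 0, 0, 0, 0], [0, 0, 0, 0, 0, 0, 0]]]}}

```text
time: 17.3
eef_pos: [0.5, -0.2461, 0.1023]
tool_rot: [-3.139, 0.351, 3.052]
force: [-0.9, 0.4, 2.1]
opening: 0.0384
```

```bash
python3 -c "
from st import *
show()"
```

```text
t 17.3 tcp [ 0.5    -0.2461  0.1023] lane [ 0.0538 -0.2795  0.1023] zaxis lane [ 0.344 -0.004 -0.939] yax lane [ 0.003  1.    -0.003]
j [ 1.064  0.544 -0.824  2.154  0.9    0.375  1.054] f [-0.9  0.4  2.1] open 0.0384
```

{"api": "step_arm", "payload": {"deltas": [[[0, 0, 0.1, 0, 0, 0, 0], [0, 0, 0.2, 0, 0, 0, 0], [0, 0, 0.3, 0, 0, 0, 0], [0, 0, 0.3, 0, 0, 0, 0], [0, 0, 0, 0, 0, 0, 0]]]}}

```text
time: 17.92
eef_pos: [0.4982, -0.246, 0.1573]
tool_rot: [-3.14, 0.347, 3.051]
force: [-0.3, -0.4, -1.7]
opening: 0.0383
```

```bash
python3 - <<'E'
from g import *
from st import show; show()
need(W(.105,0,.160)+off,Rt(20,1))
from plant import capture; from h import *
for n,(y0,y1,x0,x1) in dict(scene=(60,180,160,300)).items():
    c=capture(n); f=np.clip(c["frame"].astype(float)*2,0,255).astype(np.uint8)[y0:y1,x0:x1]
    cv2.imwrite(f"pics/{n}9.png",cv2.resize(f,None,fx=4,fy=4,interpolation=cv2.INTER_CUBIC)[:,:,::-1])
E
```

```text
t 17.93 tcp [ 0.4982 -0.246   0.1573] lane [ 0.052  -0.2795  0.1573] zaxis lane [ 0.34  -0.003 -0.94 ] yax lane [ 0.004  1.    -0.002]
j [ 1.203  0.498 -1.015  2.087  0.726  0.528  1.209] f [-0.3 -0.4 -1.7] open 0.0383
shift units [1.4  4.55 0.05] turn units [ 0.01 -0.02  0.03] j [ 1.2   0.5  -1.02  2.09  0.73  0.53  1.21] t 17.93
```

View pics/scene9.png

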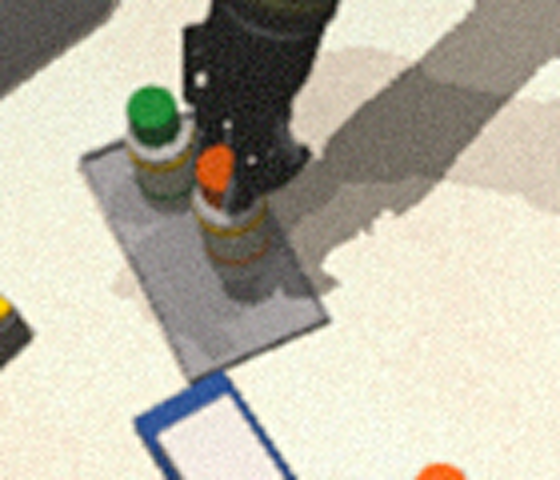

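Lifted clear of the tray, and the force reads about 1.7 N. Carrying it across, moving forward to the lane x first so it stays clear of the old bottle.

{"api": "step_arm", "payload": {"deltas": [[[0.2, 0.2, 0, 0, 0, 0, 0], [0.35, 0.4, 0, 0, 0, 0, 0], [0.35, 0.4, 0, 0, 0, 0, 0], [0.35, 0.4, 0, 0, 0, 0, 0], [0.15, 0.4, 0, 0, 0, 0, 0], [0, 0.5, 0, 0, 0, 0, 0], [0, 0.5, 0, 0, 0, 0, 0], [0, 0.5, 0, 0, 0, 0, 0], [0, 0.3, 0, 0, 0, 0, 0], [0, 0.1, 0, 0, 0, 0, 0], [0, 0, 0, 0, 0, 0, 0]]]}}

```text
time: 19.35
eef_pos: [0.5768, -0.0189, 0.1448]
tool_rot: [-3.141, 0.329, 3.048]
force: [-0.1, -0.2, -0.5]
opening: 0.0382
```

```bash
python3 - <<'E'
from g import *
from st import show; show()
need(W(.105,0,.155)+off,Rt(20,1))
E
```

```text
t 19.35 tcp [ 0.5768 -0.0189  0.1448] lane [ 0.1105 -0.0464  0.1448] zaxis lane [ 0.323 -0.003 -0.946] yax lane [ 0.007  1.    -0.   ]
j [ 0.522  0.475 -0.799  2.06   0.855  0.566  0.615] f [-0.1 -0.2 -0.5] open 0.0382
shift units [0.09 0.77 0.17] turn units [-0.01 -0.19  0.06] j [ 0.52  0.48 -0.8   2.06  0.86  0.57  0.61] t 19.35
```

{"api": "step_arm", "payload": {"deltas": [[[0.03, 0.25, 0.08, 0, -0.1, 0.03, 0], [0.03, 0.3, 0.08, 0, -0.1, 0.03, 0], [0.03, 0.2, 0, 0, 0, 0, 0], [0, 0.05, 0, 0, 0, 0, 0], [0, 0, 0, 0, 0, 0, 0]]]}}

```text
time: 19.98
eef_pos: [0.5825, 0.0288, 0.1544]
tool_rot: [3.14, 0.351, 3.049]
force: [-0.5, 0.0, -1.5]
opening: 0.0383
```

```bash
python3 - <<'E'
from g import *
from st import *
show()
need(W(.105,0,.1043)+off,Rt(20,1))
from plant import capture
s=capture("scene");t=capture("top")
print([x for x in blobs(s,(3,150,60),(16,255,255)) if 220<x[0][0]<290 and 170<x[0][1]<215],[x for x in blobs(t,(3,150,50),(16,255,255),10) if 245<x[0][0]<270])
for n,c,(y0,y1,x0,x1) in (("scene",s,(140,290,200,360)),("top",t,(120,260,200,340))):
    f=np.clip(c["frame"].astype(float)*2,0,255).astype(np.uint8)[y0:y1,x0:x1]
    cv2.imwrite(f"pics/{n}10.png",cv2.resize(f,None,fx=4,fy=4,interpolation=cv2.INTER_CUBIC)[:,:,::-1])
E
```

```text
t 19.98 tcp [0.5825 0.0288 0.1544] lane [0.112  0.0016 0.1544] zaxis lane [ 0.344 -0.    -0.939] yax lane [0.005 1.    0.001]
j [ 0.411  0.459 -0.782  2.051  0.876  0.581  0.507] f [-0.5  0.  -1.5] open 0.0383
shift units [-0.   -0.03 -0.84] turn units [-0.01  0.02  0.05] j [ 0.41  0.46 -0.78  2.05  0.88  0.58  0.51] t 19.98
[([274.09, 182.58], [272, 178, 5, 10, 33]), ([248.54, 188.62], [243, 182, 12, 15, 136]), ([289.77, 214.7], [282, 205, 18, 15, 57])] []
```

View pics/top10.png

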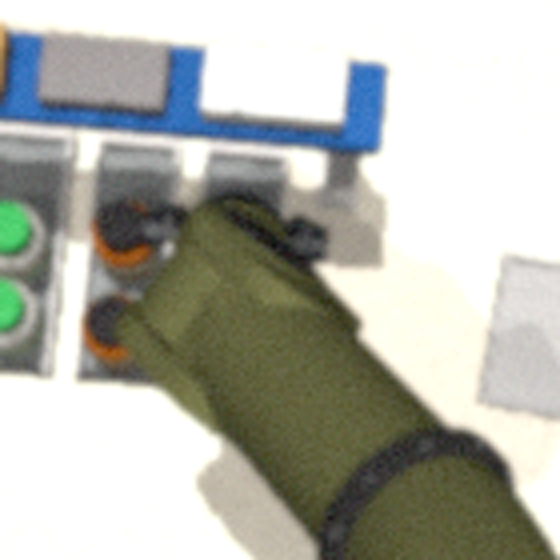

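View pics/scene10.png

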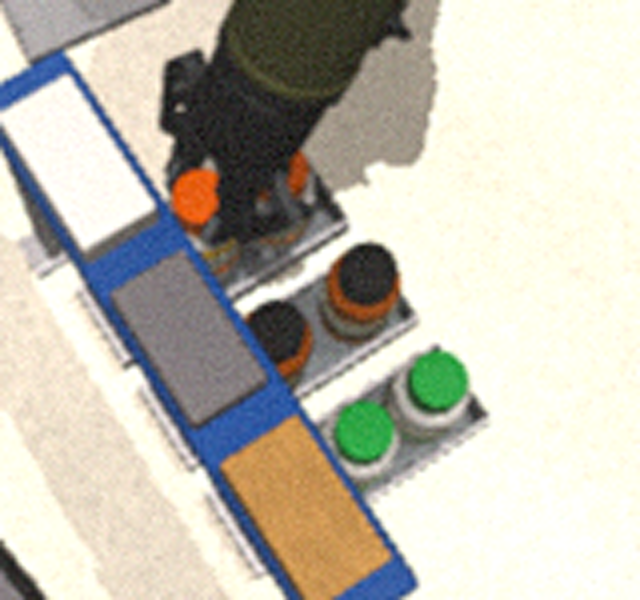

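```bash
python3 - <<'E'
from st import *
s=load("s6.npz")
for z in(.155,.165): print(L(onz(s,248.5,188.6,z)).round(4))
print(L(onz(s,247.5,187.5,.175)).round(4))
E
```

```text
[ 0.1055 -0.0071  0.155 ]
[ 0.1072 -0.0041  0.165 ]
[ 0.1096 -0.0051  0.175 ]
```

Both readings put the new bottle at about x=106 mm and close to the centre line. Lowering in stages.

{"api": "step_arm", "payload": {"deltas": [[[0, 0.02, -0.2, 0, 0, 0, 0], [0, 0, -0.25, 0, 0, 0, 0], [0, 0, -0.2, 0, 0, 0, 0], [0, 0, 0, 0, 0, 0, 0]]]}}

```text
time: 20.58
eef_pos: [0.5826, 0.0264, 0.114]
tool_rot: [3.141, 0.35, 3.044]
force: [0.5, -0.2, -1.4]
opening: 0.0383
```

```bash
python3 - <<'E'
from g import *
from st import *
show()
need(W(.105,0.002,.1043)+off,Rt(20,1))
E
```

```text
t 20.57 tcp [0.5826 0.0264 0.114 ] lane [ 0.1123 -0.0008  0.114 ] zaxis lane [ 0.343 -0.003 -0.939] yax lane [0.01 1.   0.  ]
j [ 0.336  0.506 -0.681  2.099  1.015  0.499  0.366] f [ 0.5 -0.2 -1.4] open 0.0383
shift units [ 0.    0.05 -0.16] turn units [-0.    0.01  0.1 ] j [ 0.34  0.51 -0.68  2.1   1.02  0.5   0.37] t 20.57
```

{"api": "step_arm", "payload": {"deltas": [[[0, 0.05, -0.06, 0, 0, 0, 0], [0, 0, -0.06, 0, 0, 0, 0], [0, 0, -0.03, 0, 0, 0, 0], [0, 0, 0, 0, 0, 0, 0]]]}}

```text
time: 21.08
eef_pos: [0.5833, 0.0292, 0.1056]
tool_rot: [3.141, 0.352, 3.043]
force: [-0.4, -0.2, -2.0]
opening: 0.0383
```

```bash
python3 - <<'E'
from g import *
from st import *
show()
E
```

```text
t 21.07 tcp [0.5833 0.0292 0.1056] lane [0.1128 0.002  0.1056] zaxis lane [ 0.344 -0.003 -0.939] yax lane [0.011 1.    0.001]
j [ 0.311  0.516 -0.656  2.107  1.052  0.483  0.323] f [-0.4 -0.2 -2. ] open 0.0383
```

{"api": "step_arm", "payload": {"deltas": [[[0, 0, -0.03, 0, 0, 0, 0], [0, 0, -0.02, 0, 0, 0, 0], [0, 0, 0, 0, 0, 0, 0]]]}}

```text
time: 21.45
eef_pos: [0.5851, 0.0294, 0.1047]
tool_rot: [3.141, 0.356, 3.044]
force: [0.8, -0.5, -1.8]
opening: 0.0387
```

{"api": "step_arm", "payload": {"deltas": [[[0, 0, -0.03, 0, 0, 0, 0], [0, 0, 0, 0, 0, 0, 0], [0, 0, 0, 0, 0, 0, 0.5], [0, 0, 0, 0, 0, 0, 0.65], [0, 0, 0, 0, 0, 0, 0.65], [0, 0, 0, 0, 0, 0, 0.65]]]}}

```text
time: 22.2
eef_pos: [0.5866, 0.0298, 0.1041]
tool_rot: [3.14, 0.36, 3.044]
force: [-0.0, -0.8, 0.7]
opening: 0.056
```

```bash
python3 - <<'E'
from st import *
show()
from plant import capture
s=capture("scene")
f=np.clip(s["frame"].astype(float)*2,0,255).astype(np.uint8)[140:290,200:360]
cv2.imwrite(f"pics/scene11.png",cv2.resize(f,None,fx=4,fy=4,interpolation=cv2.INTER_CUBIC)[:,:,::-1])
E
```

```text
t 22.2 tcp [0.5866 0.0298 0.1041] lane [0.116  0.0029 0.1041] zaxis lane [ 0.352 -0.003 -0.936] yax lane [0.01  1.    0.001]
j [ 0.301  0.519 -0.643  2.108  1.075  0.472  0.302] f [-0.  -0.8  0.7] open 0.056
```

View pics/scene11.png

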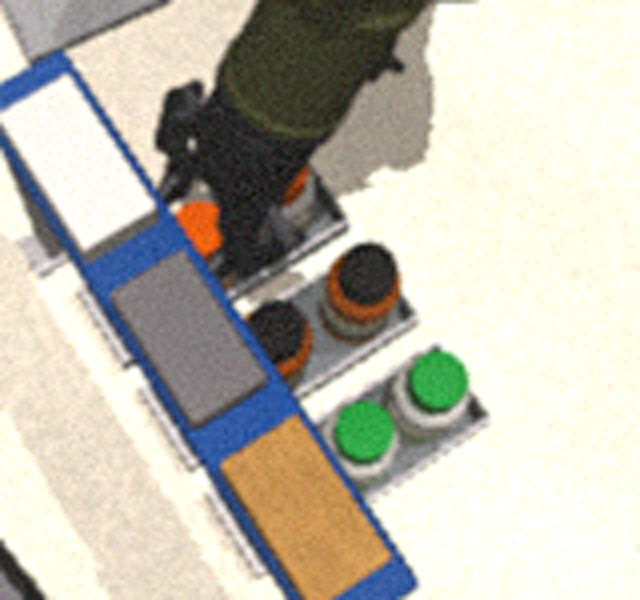

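Released. Backing out along the tool axis.

{"api": "step_arm", "payload": {"deltas": [[[-0.1, 0.01, 0.28, 0, 0, 0, 0.65], [-0.12, 0.01, 0.35, 0, 0, 0, 0.65], [-0.2, 0.01, 0.5, 0, 0, 0, 0.65], [-0.3, 0, 0.4, 0, 0.3, 0, 0.65], [-0.5, -0.3, 0.3, 0, 0.5, 0, 0.65], [-0.4, -0.7, 0.1, 0, 0.5, 0, 0.65], [0, -0.9, 0, 0, 0.5, 0, 0.65], [0, -0.9, 0, 0, 0.3, 0, 0.65], [0, -0.6, 0, 0, 0, 0, 0.65], [0, 0, 0, 0, 0, 0, 0.65]]]}}

```text
time: 23.5
eef_pos: [0.4847, -0.1775, 0.2237]
tool_rot: [-3.121, 0.134, 3.052]
force: [-0.1, -0.3, 0.9]
opening: 0.0556
```

```bash
python3 - <<'E'
from st import *
show()
from plant import capture
s=capture("scene");t=capture("top")
bs=[x for x in blobs(s,(3,150,60),(16,255,255)) if 235<x[0][0]<290 and 170<x[0][1]<215]
bt=[x for x in blobs(t,(3,150,50),(16,255,255),10) if 245<x[0][0]<275]
print(bs,bt)
for b in bs: print("s",L(onz(s,*b[0],.115)).round(4))
for b in bt: print("t",L(onz(t,*b[0],.12)).round(4))
print("green",[L(onz(t,*b[0],.12)).round(4).tolist() for b in blobs(t,(50,100,50),(80,255,255))])
t0=load("top0.npz");print("green0",[L(onz(t0,*b[0],.12)).round(4).tolist() for b in blobs(t0,(50,100,50),(80,255,255))])
for n,c,(y0,y1,x0,x1) in (("scene",s,(140,290,200,360)),("top",t,(115,255,190,400))):
    f=np.clip(c["frame"].astype(float)*2,0,255).astype(np.uint8)[y0:y1,x0:x1]
    cv2.imwrite(f"pics/{n}12.png",cv2.resize(f,None,fx=3.8,fy=3.8,interpolation=cv2.INTER_CUBIC)[:,:,::-1])
E
```

```text
t 23.5 tcp [ 0.4847 -0.1775  0.2237] lane [ 0.0325 -0.2124  0.2237] zaxis lane [ 0.134 -0.021 -0.991] yax lane [ 0.005  1.    -0.02 ]
j [ 1.035  0.402 -1.017  1.907  0.458  0.925  1.296] f [-0.1 -0.3  0.9] open 0.0556
[([269.7, 182.13], [263, 176, 14, 13, 142]), ([250.58, 196.27], [244, 191, 13, 13, 121])] [([258.1, 176.07], [253, 170, 11, 13, 122]), ([257.96, 199.13], [253, 193, 11, 13, 116])]
s [ 0.0365 -0.0026  0.115 ]
s [0.1059 0.0035 0.115 ]
t [0.1098 0.0043 0.12  ]
t [ 0.0364 -0.0018  0.12  ]
green [[0.0933, 0.1839, 0.12], [0.0306, 0.1826, 0.12], [0.0502, -0.3969, 0.12]]
green0 [[0.0933, 0.184, 0.12], [0.0304, 0.1824, 0.12], [0.0478, -0.3918, 0.12]]
```

View pics/top12.png

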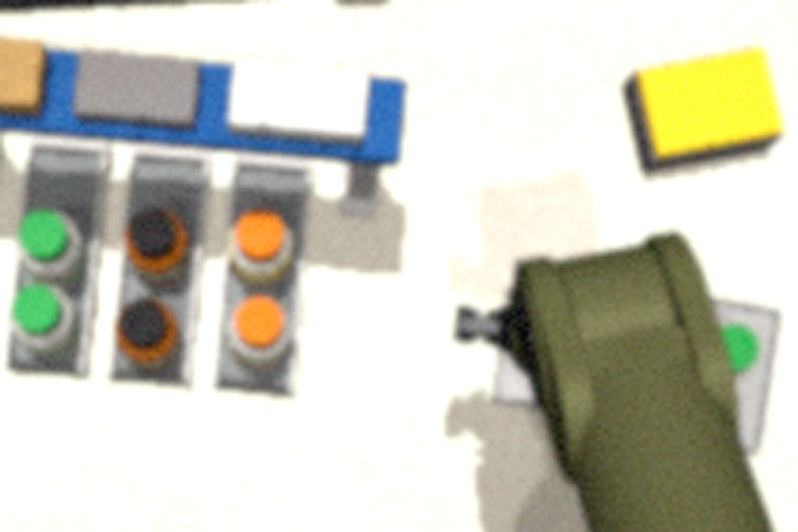

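View pics/scene12.png

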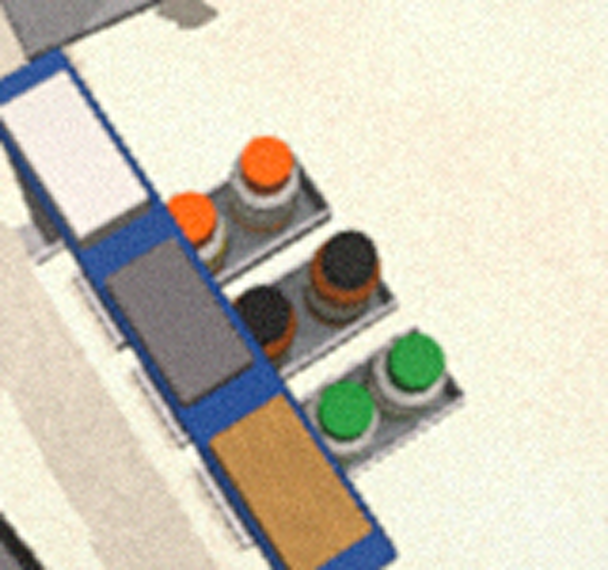

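Both bottles stand upright in the lane: old at about x=36 mm and new at about x=108 mm, with |y| no more than 5 mm. The old bottle must stay under 42 mm, so I check where the front stop's edge sits from the first pictures, before handing in.

```bash
python3 - <<'E'
from st import *
for n,z in(("top0.npz",.026),("scene0.npz",.006),("scene0.npz",.026)):
    c=load(n); g=cv2.cvtColor(c["frame"],cv2.COLOR_RGB2GRAY).astype(np.float32)
    xs=np.arange(-.024,.022,.002); out=[]
    for x in xs:
        q=px(c,np.array([W(x,y,z) for y in np.linspace(-.022,.022,23)])).astype(np.float32)
        out.append(cv2.remap(g,q[:,:1].copy(),q[:,1:].copy(),cv2.INTER_LINEAR).mean())
    print(n,z,[(int(round(x*1000)),int(v)) for x,v in zip(xs,out)])
E
```

```text
top0.npz 0.026 [(-24, 126), (-22, 125), (-20, 123), (-18, 118), (-16, 108), (-14, 94), (-12, 77), (-10, 61), (-8, 52), (-6, 52), (-4, 56), (-2, 63), (0, 69), (2, 73), (4, 75), (6, 76), (8, 77), (10, 77), (12, 77), (14, 77), (16, 77), (18, 78), (20, 78)]
scene0.npz 0.006 [(-24, 116), (-22, 116), (-20, 118), (-18, 118), (-16, 113), (-14, 97), (-12, 72), (-10, 46), (-8, 31), (-6, 26), (-4, 28), (-2, 35), (0, 44), (2, 50), (4, 55), (6, 57), (8, 59), (10, 59), (12, 57), (14, 58), (16, 59), (18, 58), (20, 58)]
scene0.npz 0.026 [(-24, 116), (-22, 116), (-20, 117), (-18, 116), (-16, 116), (-14, 118), (-12, 117), (-10, 108), (-8, 88), (-6, 61), (-4, 39), (-2, 28), (0, 26), (2, 30), (4, 39), (6, 47), (8, 53), (10, 56), (12, 58), (14, 59), (16, 57), (18, 58), (20, 59)]
```

```bash
python3 -c "
from plant import *
print(sign_off()); print(observe()['time'])"
```

```text
the job is handed in; nothing more can be done
None
the job is handed in; nothing more can be done
```

I restocked the orange-capped lane and handed the job in at about 23.5 s of the 64 s. The sign-off gives no verdict, so what follows rests on my own pictures.

**What I did:**
- **Old bottle:** I gripped its cap with the tool leaned 30° back to the robot. I lifted it about 13 mm, carried it forward, set it down at the front stop and released it, with the new bottle still in the tray.
- **New bottle:** I took it from the tray by its cap, leaned 20°, and stood it behind the old one.
- **Detour:** my first leaned approach ran joints 6 and 7 close to their limits. I backed out before touching anything, fitted the arm's kinematics from its readings (0.15 mm), gave the tool a half turn and went in again.

**Last checks (both cameras, lane frame):**

| Bottle | x | y | Needed |
|---|---|---|---|
| Old | about 36.5 mm | about -2 mm | x 18 to 42 mm, y within ±12 mm |
| New | about 106–110 mm | about +4 mm | x above 75 mm, y within ±12 mm |

- The centres are about 70–74 mm apart (limit 100 mm). Both bottles look upright, and the arm is well clear of them.
- The two green-capped bottles in the lane did not move measurably. The amber bottles look undisturbed but I did not measure them. I did not check the slide box at the end.

**What disagreed:**
- **Front stop:** its edge lies 0.5–2 mm nearer the robot than I first took it. The old bottle is therefore more likely at 37–38.5 mm, about 3.5 mm inside the 42 mm limit.
- **New bottle's x:** the two views differ by 4 mm, which its limits easily allow.
- **Spare in the tray:** it read about 5 mm off its start (limit 30 mm). The arm was partly hiding it, and nothing touched it that I could see.

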